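# Load a label roll onto its spindle and stand

### The job

Reload the label-roll stand: take the empty spindle out of its forks, push it tip first through the core of the label roll lying in the slotted roll rest and press it home with a firm push of about 20 N, so that its disc is tight against the roll's side and the roll hard against the rest's end stop. Then carry the roll out on the spindle and lay it gently back in both forks, the way round you found it, the roll still up against the disc; never push the roll or the forks with more than 25 N, do not handle the roll itself, and leave the things around alone.

Things in the scene. Friction and masses are not known exactly. Their poses are not given: they have to be found in the camera images.
- stand: Grey steel roll stand bolted to the bench: base plate 160 x 100 x 5 mm (x = -47 to +113 mm) with two Y-shaped forks, 8 mm thick, at x = -24 and +84 mm; their 90-degree V notches open upward, about 46 mm wide at the mouth, tops 80 mm above the bench. Origin on the bench below point seat. x runs level along the spindle's place, from handle side to tip side; z up.
- seat (a point): Where the spindle's origin belongs when it lies in both forks: 65 mm above the bench, axis level along the stand's x. Endways it may lie up to about 10 mm either way (then handle or disc meets the handle-side fork).
- spindle: Loose roll spindle, 0.12 kg with disc, at the start lying empty in both forks. Origin on its axis, in the face of its disc; x runs along it to the tip. Aluminium rod 20 mm in diameter from x = -40 to +106 mm, then a black nose tapering to 8 mm at x = 125 mm. Black handle at x = -90 to -38 mm.
- disc: Grey guide disc fixed on the spindle, 60 mm in diameter, 6 mm thick (spindle x = -6 to 0, its hub to -12). Origin in the middle of its face, the same point and axes as the spindle's.
- handle (a point): Middle of the spindle's black flat-sided handle, 64 mm behind the spindle's origin: 52 mm long (spindle x), 16 mm wide (spindle y), 22 mm tall (spindle z). Axes as the spindle's.
- leaf_springs (a point): On the spindle's axis between its two bowed steel leaf springs (spindle x = 6 to 52 mm, on the rod's +y and -y sides). They stand 15.5 mm out from the axis and yield up to 4 mm. Inside the core they rub: sliding the core over them takes about 3 to 10 N, most as the bows enter; they then keep it from sliding off.
- roll: Roll of white labels on a cardboard core, lying on its rim in the rest, bore level. 80 mm outside diameter, 55 mm wide, bore 26 mm in diameter right through, 0.15 to 0.24 kg. Origin: middle of the bore, 43 mm above the bench as it lies. x runs along the bore, at the start from the rest's open front to its end stop. It slides or rolls a few mm when pushed, then bears on the end stop.
- rest: Grey sheet-steel roll rest bolted to the bench, floor 3 mm thick. Origin on the bench; x points level from the open front (lip at x = -45 mm, 10 mm high) to the end stop. Sides at y = +-46 mm, 45 mm high, 25 at the front. End stop: rigid steel plate 74 mm high, slotted 40 mm wide from 20 mm up so the spindle passes; clamped anywhere with its face at x = 42 to 56 mm - find it by feel.
- carton: Bystander: small closed cardboard carton 100 x 80 x 60 mm; origin under its middle.
- tape: Bystander: roll of parcel tape lying flat, 100 mm across, 48 mm high; origin under its middle.
- bottle: Bystander: white plastic bottle, 50 mm across, 120 mm high; origin under its middle.
Things that resemble listed ones, but are neither listed nor needed, are in the scene too. What is shaped like the rest but blue or pink is not meant.

How it is judged (in metres and radians):
On the way, in this order (a step that is already met when the one before it is completed fails the run):
1. with the roll still in its rest, the spindle is through its core and the disc is home against the roll's side (gap at most 1.5 mm), pressing on it with over 12 N (x of roll in the frame of spindle between 0.02 and 0.029 m and y of roll in the frame of spindle between -0.006 and 0.006 m and z of roll in the frame of spindle between -0.006 and 0.006 m and angle between the x axis of roll and the x axis of spindle, either way round below 0.15 rad and horizontal distance between roll and rest below 0.045 m and height (world z) of roll below 0.06 m and contact force between disc and roll above 12 N), for 0.3 s.
2. the roll is carried clear of the rest on the spindle (height (world z) of roll above 0.1 m and x of roll in the frame of spindle below 0.031 m and angle between the x axis of roll and the x axis of spindle, either way round below 0.15 rad), for 0.2 s.
At the end, for the whole second after the job is handed in: The released spindle lies at rest in both forks, the way round it was found (axis within 4 mm of its seat sideways and in height, 0.04 rad of the stand's x axis, within its endways play), the roll hanging on it with the disc against the roll's side (gap at most 3 mm) (x of spindle in the frame of stand between -0.016 and 0.013 m and y of spindle in the frame of stand between -0.004 and 0.004 m and z of spindle in the frame of stand between 0.061 and 0.069 m and angle between the x axis of spindle and the x axis of stand, either way round below 0.04 rad and x of roll in the frame of spindle between 0.02 and 0.0305 m and angle between the x axis of roll and the x axis of spindle, either way round below 0.15 rad and distance between roll and spindle below 0.033 m and linear speed of each of roll, spindle below 0.02 m/s); the robot touches nothing.
It fails at once if the disc presses on the roll with more than 25 N (contact force between disc and roll above 25 N).
It fails at once if the spindle presses on the stand with more than 25 N (contact force between spindle and stand above 25 N).
It fails at once if the roll is gripped or pushed with the gripper or arm (over 3 N) (contact force between any of the fingers, the arm and roll above 3 N).
It fails at once if a bystander is moved by more than 20 mm (distance of any of carton, tape, bottle from where it was at the start of the episode above 0.02 m).
It also fails if it takes over 67 s, if anything falls off the work surface, if the arm or the gripper's body presses on something with over 40 N, if the wrist force passes 120 N, or if a joint passes its speed limit or range.

### The arm

A 6-joint arm with a two-finger parallel gripper is mounted at the origin on the work surface. World frame = base frame: x ahead of the robot, y to its left, z up, the work surface at z = 0. Lengths are in mm, angles in rad, forces in N, time in s.
With the tool pointing down it reaches from about 350 to 725 mm from the base axis. Payload 4.3 kg.
Tool frame: the origin (TCP) lies between the finger pads; the fingertips stand 8 mm ahead of it and the grasp point (between the pads) lies 11 mm behind it; z points along the fingers, y is the direction in which the jaws open and shut (so a half turn about z gives the same grasp; the last joint's range is limited). The gripper opens to 85 mm and grips with 20 to 120 N. Pads are 22 mm wide; open, the fingers measure 114 mm over their backs; the gripper's body (76 mm by 85 mm) begins 54 mm behind the grasp point. The pads swing forward as they close: fully open they stand 13 mm farther back than shut.
Start: joints at [1.011, 0.377, 0.081, 1.274, 0, 1.46], TCP at [250.015, 517.843, 214.929] pointing down, gripper open.
Joint ranges: [-2.72, 2.72], [-0.84, 1.66], [-1.02, 1.22], [-1.77, 2.12], [-1.37, 1.28], [-3.14, 3.14]. Speed limits (rad/s): [2.57, 2.57, 3.14, 3.14, 3.14, 3.14].

### API

Orientations are given as a rotation vector (axis times angle).
In Python, from cell import r gives the robot as it stands.
- The arm moves only by the tool drive_tool, never from a script. Its argument "rows" is a list that holds one entry, the list of rows, each a list of 7 numbers: the shift along the world's x, y, z as a fraction of full scale, then the turn, a rotation vector about the world's x, y, z as a fraction of full scale, then the opening, from 0 (shut) to 1 (fully open). A call has 1 to 10 rows; each row is the pose to reach, as a shift and turn from the pose measured when the call began, turning the shorter way round; what a row does not reach only later rows make up. Full scale, the value 1, is 150 mm for a shift and pi rad for a turn. A row lasts 1/8 s, in which the tool goes at most 62.5 mm and 10.7 degrees, less where a joint would pass 70% of its speed; a pose out of reach is approached as far as the arm can. A call with a number of a shift or a turn outside -1 to 1 is refused whole. A call with a gripper value outside its range is refused whole. The fingers move at their own pace and stop on an object; "grip_force" is the grip in N (left out, the last holds). Time passes only in rows, so rows that repeat a pose let the fingers close. It gives the time, the measured TCP pose, the force and the opening at its end, in the units of the state.
- r.state(): the state, without advancing time (a new reading comes with each control period).
- r.capture(name): name is "side" or "top" or "wrist"; returns (picture, depth): 400x640x3 uint8, red, green, blue; 400x640 float32, mm along the optical axis (not along the pixel's ray), 0 where there is no reading.
- r.get_calibration(name): a dict with "camera_matrix" (3x3 intrinsics, pixels), "world_from_camera" (4x4, takes a point from camera to world coordinates). Camera axes: x right, y down, z forward; pixel columns grow to the right and rows downward; lengths in mm; the calibration is good to about 2 mm. A picture is of the moment at which its call begins: read the wrist's pose just before it. get_calibration takes no time and is no camera call; for the wrist camera it gives the pose at the moment of the call.
- r.hand_in(): hands the job in, once; it reports no verdict.
Trained networks look in the newest picture that a camera, given by its name, has taken for a name from the list of things; names that differ only in an ending like _2 or _b are one class to them, and where a whole thing is asked for, a point or a joint stands for the part that bears it (a point fixed in the world has none). Each returns a list of dicts, best first, with "p" (0 to 1); they miss things now and then, are a little off and sometimes report something else, mostly with a low value. They report only what shows in the picture. A call takes as long as a camera call. They do not tell look-alikes from the thing itself.
- r.recognise(camera, query): "box" ([left, top, width, height] as shares, 0 to 1, of the picture: columns of its width, rows of its height, round what is visible of it).
- r.silhouettes(camera, query): "pixels" (400x640 bool, what is visible of it) and "box" ([left, top, width, height] as shares, 0 to 1, of the picture: columns of its width, rows of its height, round what is visible of it).
- r.pinpoint(camera, query): "xy" ([column, row] as shares, 0 to 1, of the picture: columns of its width, rows of its height: a listed point, or the origin of a listed thing).
The state is a dict: "t": time; "joints": joint angles; "joint_vel": joint speeds; "effort": joint torques, N m; "tcp_pos": TCP position; "tool_rot": TCP orientation; "wrist_force": force on the tool from outside, world axes, zero at the start; "torque": the same for the moment, N m; "opening": finger opening in mm.
Only numpy, scipy, OpenCV 4.12 (cv2) and the standard library are available. Lean on these libraries where they do the work, as an engineer would, in place of code of your own. Each camera call takes 0.05 s, during which the arm holds its last target.

## Working session

There is one attempt and no reset: what is moved stays moved. The work goes in short steps, Python scripts to look and compute and a tool call to move; the robot and the scene stay as the last step left them, time stands still between calls to the robot, and variables do not carry over. Pictures are saved under pics/ and viewed, and the job is handed in when it is done.

Besides the shell and the picture viewer there is one more tool, called after "Request:" as name([rows], argument=value, ...), one row to a line, values as JSON. drive_tool: Moves the arm, as the interface text tells. Its arguments: {"type":"object","properties":{"rows":{"type":"array"},"grip_force":{"type":"number"}},"required":["rows"]}

```bash
ls; mkdir -p pics
python3 - <<'E'
from cell import r
import cv2,numpy as np
print(r.state())
for n in ("side","top"):
    p,d=r.capture(n); cv2.imwrite(f"pics/{n}0.png",p[:,:,::-1]); np.savez(f"{n}0.npz",p=p,d=d)
    print(n,r.get_calibration(n))
    for q in ("stand","spindle","handle","disc","roll","rest","carton","tape","bottle"):
        print(q,[(round(x["p"],2),np.round(np.array(x["xy"])*[640,400])) for x in r.pinpoint(n,q)])
E
```

```text
pics
{'t': 0.0, 'joints': array([ 1.01068242e+00,  3.78077085e-01,  7.96369643e-02,  1.27437201e+00,
       -1.56527360e-05,  1.46051563e+00]), 'joint_vel': array([-0.00030772, -0.00145698,  0.0006674 , -0.00066431, -0.0012032 ,
        0.00061443]), 'effort': array([ 1.70962197e-03, -4.63603091e+01,  2.69875664e+01,  2.09400756e-02,
        2.33257997e-04,  1.42924339e-06]), 'tcp_pos': array([249.64850022, 517.23073648, 213.95716515]), 'tool_rot': array([-7.00508979e-01, -3.06183106e+00,  2.99766588e-03]), 'wrist_force': array([-0.04871415,  0.10402654, -0.88244587]), 'torque': array([ 0.0074778 , -0.01374785,  0.00237422]), 'opening': 85.62069967619372}
side {'camera_matrix': array([[439.33238399,   0.        , 315.60385169],
       [  0.        , 439.33238399, 201.25598691],
       [  0.        ,   0.        ,   1.        ]]), 'world_from_camera': array([[ 9.86043717e-01, -8.52360369e-02,  1.43012609e-01,
         3.42868547e+02],
       [-1.66476725e-01, -5.14150219e-01,  8.41388764e-01,
        -9.65100945e+02],
       [ 1.81332028e-03, -8.53454375e-01, -5.21164409e-01,
        
[... 993 characters left out ...]
 -2.03739832e-01, -9.79023608e-01,
         1.36002576e+03],
       [ 0.00000000e+00,  0.00000000e+00,  0.00000000e+00,
         1.00000000e+00]])}
stand [(0.94, array([221., 209.]))]
spindle [(0.74, array([218., 202.])), (0.66, array([220., 197.]))]
handle [(0.85, array([198., 199.]))]
disc [(0.45, array([220., 202.]))]
roll [(0.63, array([404., 212.])), (0.3, array([477., 208.]))]
rest [(0.87, array([309., 275.])), (0.73, array([405., 155.])), (0.7, array([396., 215.])), (0.7, array([441., 271.])), (0.56, array([377., 278.])), (0.54, array([160., 224.]))]
carton [(0.6, array([476., 206.]))]
tape [(0.93, array([160., 225.]))]
bottle [(0.89, array([306., 158.])), (0.16, array([223., 205.]))]
```

View pics/side0.png

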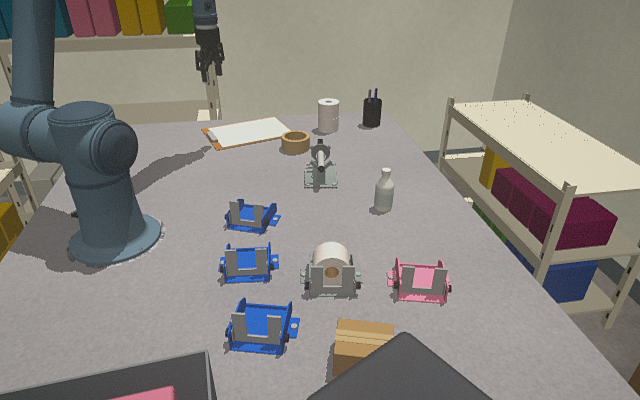

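View pics/top0.png

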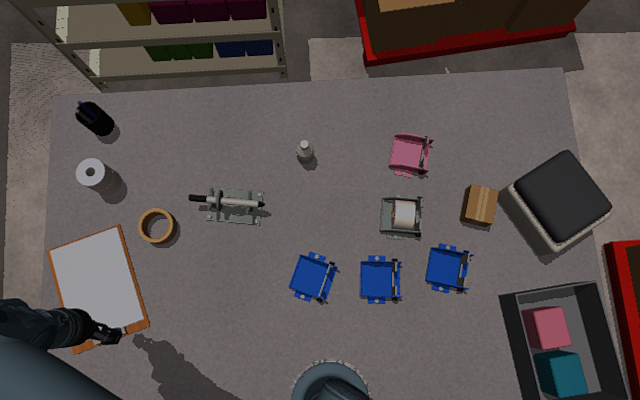

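```bash
cat > h.py <<'E'
import numpy as np,cv2
def cloud(r,n,d,c=None):
    c=c or r.get_calibration(n)
    K=c["camera_matrix"];T=c["world_from_camera"]
    v,u=np.mgrid[0:d.shape[0],0:d.shape[1]]
    P=np.stack([(u-K[0,2])/K[0,0]*d,(v-K[1,2])/K[1,1]*d,d],-1)
    W=P@T[:3,:3].T+T[:3,3]; W[d<=0]=np.nan
    return W
E
python3 - <<'E'
from cell import r
import cv2,numpy as np
from h import *
for n,boxes in (("top",[(180,180,270,230),(370,190,430,240)]),("side",[(295,130,345,195),(295,235,370,305)])):
    z=np.load(n+"0.npz");W=cloud(r,n,z["d"])
    print(n, "bench z",np.nanmedian(W[250:300,200:260,2]) )
    for i,(a,b,c,e) in enumerate(boxes):
        im=cv2.resize(z["p"][b:e,a:c,::-1],None,fx=8,fy=8,interpolation=cv2.INTER_CUBIC)
        cv2.imwrite(f"pics/{n}_z{i}.png",cv2.resize(im,None,fx=min(1,780/im.shape[1],590/im.shape[0]),fy=min(1,780/im.shape[1],590/im.shape[0])))
    if n=="top":
        def show(sel,name):
            X=W[sel];print(name,len(X),np.round(X.mean(0),1),np.round(X.min(0),1),np.round(X.max(0),1))
        m=np.zeros(W.shape[:2],bool);m[180:230,180:275]=1
        show(m&(W[...,2]>60)&(W[...,2]<120),"spin")
        S=W[m&(W[...,2]>66)&(W[...,2]<82)]
        # bins along y
        for y in range(int(S[:,1].min()),int(S[:,1].max()),10):
            q=S[(S[:,1]>=y)&(S[:,1]<y+10)]
            if len(q):print(y,len(q),np.round(q.mean(0),1),np.round(q[:,0].min()),np.round(q[:,0].max()),np.round(q[:,2].max(),1))
        m[:]=0;m[185:245,370:435]=1
        show(m&(W[...,2]>60),"roll top")
        S=W[m&(W[...,2]>20)]
        np.save("rollS.npy",S)
        for y in range(int(S[:,1].min()),int(S[:,1].max()),8):
            q=S[(S[:,1]>=y)&(S[:,1]<y+8)]
            if len(q):print(y,len(q),np.round(q.mean(0),1),np.round(q[:,0].min()),np.round(q[:,0].max()),np.round(q[:,2].max(),1))
E
```

```text
top bench z 0.3039048356697549
spin 720 [566.1 258.5  74. ] [523.7 151.8  60.3] [608.2 363.8  99.5]
151 12 [550.8 157.3  70.3] 545.0 556.0 73.6
161 22 [552.2 166.5  73. ] 546.0 559.0 79.1
171 21 [553.4 176.2  72.6] 545.0 563.0 76.1
181 34 [559.7 186.7  73.4] 546.0 588.0 81.7
191 50 [557.4 195.8  73.2] 524.0 590.0 81.3
201 36 [551.6 205.   73.9] 526.0 568.0 80.9
211 26 [559.1 216.4  73.7] 551.0 568.0 79.1
221 23 [562.  226.1  72.7] 552.0 575.0 76.2
231 33 [564.2 236.   72.5] 549.0 579.0 79.0
241 31 [563.1 246.2  72. ] 550.0 580.0 78.2
251 32 [565.3 255.7  72.3] 551.0 580.0 80.8
261 24 [567.1 265.7  73.5] 554.0 577.0 81.4
271 38 [570.1 274.5  74. ] 541.0 597.0 82.0
281 18 [563.6 286.6  76.1] 541.0 583.0 81.8
291 42 [583.1 296.8  73.3] 564.0 608.0 79.9
301 51 [567.9 305.7  73.4] 542.0 608.0 81.2
311 25 [572.6 316.1  74.7] 543.0 582.0 81.9
321 19 [578.2 326.1  75.1] 569.0 586.0 80.0
331 21 [579.1 335.7  76. ] 572.0 587.0 79.4
341 19 [579.  345.7  75.3] 572.0 586.0 80.4
351 25 [582.7 355.7  74.7] 575.0 592.0 79.3
361 5 [581.8 362.7  75.6] 577.0 588.0 79.2
roll top 566 [ 498.7 -239.8   75.5] [ 452.  -289.2   60.1] [ 540.2 -205.3   90.7]
-299 6 [ 547.3 -295.1   37. ] 540.0 554.0 42.1
-291 65 [ 527.2 -285.6   48.7] 450.0 554.0 76.8
-283 58 [ 477.6 -278.5   45.5] 438.0 547.0 77.4
-275 55 [ 471.9 -272.5   45.2] 439.0 547.0 80.3
-267 64 [ 506.8 -262.2   66.5] 449.0 547.0 86.6
-259 92 [ 495.6 -254.8   69. ] 451.0 551.0 86.5
-251 99 [ 495.  -247.1   67.3] 451.0 552.0 90.7
-243 101 [ 497.7 -238.9   66.7] 453.0 552.0 85.1
-235 93 [ 500.  -231.    69.1] 454.0 552.0 85.3
-227 96 [ 500.7 -223.1   67. ] 456.0 555.0 88.9
-219 124 [ 505.3 -215.    61.3] 456.0 556.0 87.1
-211 83 [ 488.2 -208.    51.6] 457.0 556.0 84.8
-203 11 [ 504.3 -199.    32.9] 459.0 557.0 46.1
-195 9 [ 504.4 -191.7   31.2] 462.0 559.0 39.9
-187 7 [ 476.8 -184.4   27.5] 461.0 559.0 33.3
-179 4 [ 464.5 -176.3   26.7] 462.0 466.0 28.7
side bench z 0.7043472672560256
```

View pics/top_z0.png

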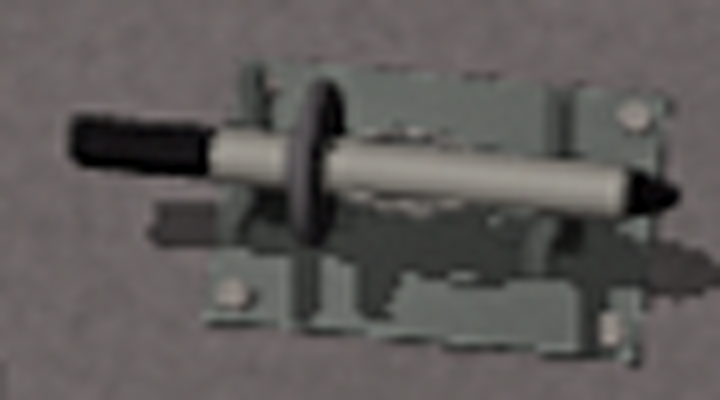

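View pics/top_z1.png

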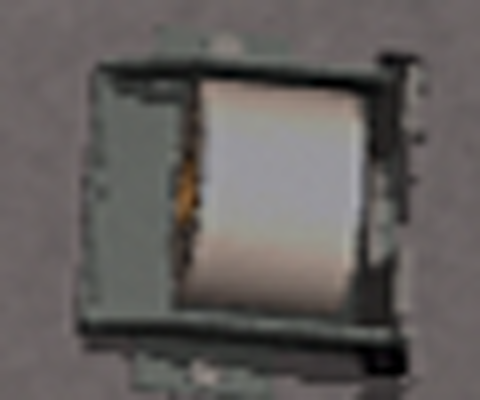

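View pics/side_z1.png

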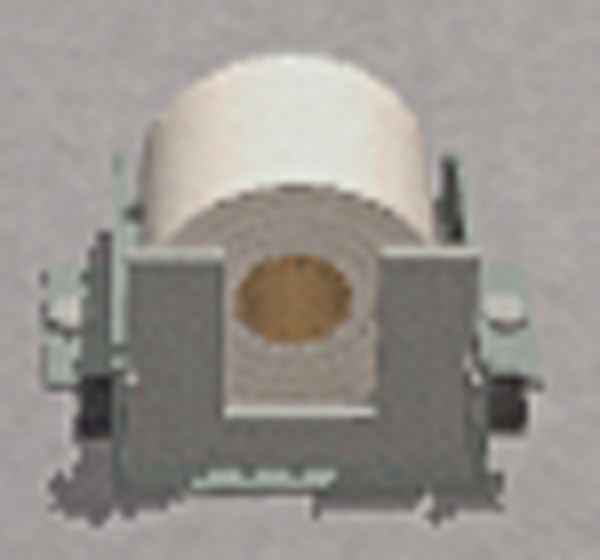

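Run:
```python
from cell import r
import cv2,numpy as np
from scipy.spatial.transform import Rotation as R
from h import *
s=r.state();M=R.from_rotvec(s["tool_rot"]).as_matrix();print(M.round(3))
c=r.get_calibration("wrist");T=c["world_from_camera"]
print(c["camera_matrix"].round(1)); print("cam in tool:",(M.T@T[:3,:3]).round(3),(M.T@(T[:3,3]-s["tcp_pos"])).round(1))
z=np.load("top0.npz");W=cloud(r,"top",z["d"])
m=np.zeros(W.shape[:2],bool);m[180:230,180:275]=1
m&=(W[...,2]>66)&(W[...,2]<90)&((W[...,1]>205)&(W[...,1]<262)|(W[...,1]>320))
S=W[m];
for k in range(6):
    p=np.polyfit(S[:,1],S[:,0],1);e=S[:,0]-np.polyval(p,S[:,1]);S=S[abs(e)<11]
print(p,"angle deg",np.degrees(np.arctan(p[0])),"x at 338",np.polyval(p,338),np.polyval(p,275))
S=np.load("rollS.npy");S=S[S[:,2]>50]
Q=S[(S[:,1]>-262)&(S[:,1]<-212)&(S[:,2]>68)];print(Q.mean(0),len(Q))
```

```text
[[-0.901  0.435  0.   ]
 [ 0.435  0.901  0.   ]
 [-0.     0.    -1.   ]]
[[331.4   0.  318.3]
 [  0.  331.4 200.3]
 [  0.    0.    1. ]]
cam in tool: [[ 0.    -0.95  -0.311]
 [ 1.     0.    -0.   ]
 [ 0.    -0.311  0.95 ]] [  79.6    0.9 -159.5]
[1.63677928e-01 5.23677726e+02] angle deg 9.295627936573354 x at 338 579.0008660230378 568.6891565646416
[ 500.066653   -236.99573423   78.45872987] 381
```

Request:
drive_tool([
  [[0.4, -0.2, 0, 0, 0, -0.05, 1], [0.8, -0.4, 0, 0, 0, -0.1, 1], [1, -0.55, 0, 0, 0, -0.15, 1], [1, -0.55, 0, 0, 0, -0.2, 1], [1, -0.55, 0, 0, 0, -0.2, 1]],
])

```text
t: 1.62
tcp_pos: [400.5, 434.9, 214.8]
tool_rot: [-1.612, -2.697, 0.0]
wrist_force: [-0.5, 0.4, -0.2]
opening: 85.2
```

Request:
drive_tool([
  [[0.4, -0.2, 0, 0, 0, -0.05, 1], [0.8, -0.4, 0, 0, 0, -0.1, 1], [1, -0.55, 0, 0, 0, -0.15, 1], [1, -0.55, 0, 0, 0, -0.2, 1], [1, -0.55, 0, 0, 0, -0.2, 1]],
])

```text
t: 2.25
tcp_pos: [550.3, 352.7, 214.6]
tool_rot: [-2.362, -2.071, 0.001]
wrist_force: [-0.1, 0.0, -0.6]
opening: 85.8
```

Run:
```python
from cell import r
import cv2,numpy as np
from h import *
c=r.get_calibration("wrist");p,d=r.capture("wrist");cv2.imwrite("pics/w1.png",p[:,:,::-1]);np.savez("w1.npz",p=p,d=d,T=c["world_from_camera"],K=c["camera_matrix"])
W=cloud(r,"wrist",d,c);np.save("w1W.npy",W)
for q in ("spindle","handle","disc","leaf_springs","stand","seat"):
    for x in r.pinpoint("wrist",q)[:2]:
        u,v=np.array(x["xy"])*[640,400];print(q,round(x["p"],2),u.round(1),v.round(1),W[int(v),int(u)].round(1))
```

```text
spindle 0.75 345.0 250.2 [568.1 281.7  78.4]
handle 0.94 350.1 190.8 [579.3 342.   76.6]
disc 0.69 346.1 254.4 [568.5 277.8  79.6]
leaf_springs 0.73 343.8 278.2 [562.7 248.9  75.5]
stand 0.58 341.2 225.5 [567.1 306.3  72.5]
seat 0.79 344.8 247.0 [567.4 284.6  77.3]
```

View pics/w1.png

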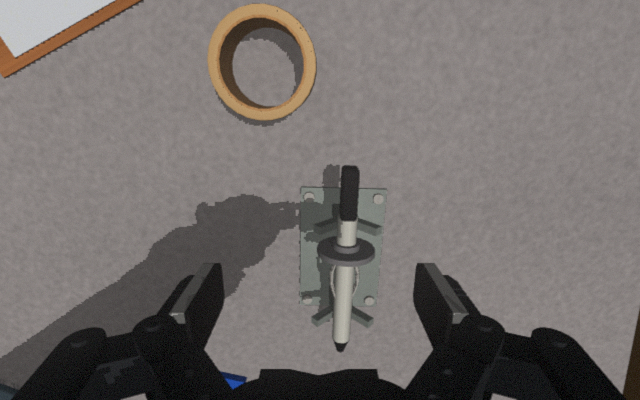

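Run:
```python
import numpy as np
W=np.load("w1W.npy");z=np.load("w1.npz");p=z["p"].astype(int)
m=np.zeros(W.shape[:2],bool);m[160:355,325:375]=1
H=m&(W[...,2]>60)&(W[...,2]<95)
S=W[H]
for y in range(150,372,6):
    q=S[(S[:,1]>=y)&(S[:,1]<y+6)]
    if len(q)>2: print(y+3,len(q),"mid",round((np.percentile(q[:,0],3)+np.percentile(q[:,0],97))/2,1),"w",round(np.ptp(q[:,0]),1),"med",np.round(np.median(q[:,0]),1),"zmax",np.round(np.percentile(q[:,2],95),1))
Hd=S[(S[:,1]>315)];print(Hd.min(0),Hd.max(0))
d=H&(W[...,1]>315); 
a=[];
for y0,y1 in((209,262),(318,362)):
    q=S[(S[:,1]>y0)&(S[:,1]<y1)];a.append(q)
Q=np.vstack(a);
for k in range(5):
    c=np.polyfit(Q[:,1],Q[:,0],1);Q=Q[abs(Q[:,0]-np.polyval(c,Q[:,1]))<12]
print(c,np.degrees(np.arctan(c[0])),np.polyval(c,[340,276]))
```

```text
153 20 mid 550.2 w 10.2 med 549.9 zmax 71.1
159 34 mid 551.2 w 13.7 med 550.5 zmax 73.0
165 41 mid 552.0 w 17.1 med 550.7 zmax 75.4
171 76 mid 551.9 w 19.2 med 551.6 zmax 76.2
177 82 mid 553.1 w 20.7 med 552.8 zmax 76.6
183 78 mid 554.5 w 42.0 med 553.6 zmax 76.1
189 176 mid 567.1 w 45.7 med 566.4 zmax 77.1
195 273 mid 563.3 w 52.3 med 571.2 zmax 76.1
201 133 mid 552.0 w 29.1 med 551.2 zmax 75.6
207 86 mid 558.0 w 19.0 med 557.3 zmax 76.0
213 89 mid 558.7 w 18.6 med 558.7 zmax 76.0
219 89 mid 559.7 w 19.7 med 559.4 zmax 75.7
225 100 mid 561.3 w 22.5 med 560.7 zmax 76.1
231 131 mid 562.6 w 29.1 med 561.6 zmax 75.8
237 128 mid 563.1 w 30.1 med 562.6 zmax 75.7
243 136 mid 563.2 w 30.1 med 562.9 zmax 75.8
249 132 mid 564.5 w 31.1 med 563.7 zmax 75.9
255 138 mid 564.6 w 29.6 med 564.2 zmax 75.8
261 62 mid 562.2 w 20.5 med 561.9 zmax 75.8
267 7 mid 591.9 w 8.5 med 592.0 zmax 87.1
273 268 mid 577.6 w 48.8 med 587.6 zmax 94.5
279 547 mid 566.3 w 40.7 med 563.9 zmax 94.1
285 204 mid 569.7 w 35.3 med 568.8 zmax 79.1
291 119 mid 574.8 w 36.6 med 570.3 zmax 76.2
297 209 mid 580.0 w 46.0 med 580.0 zmax 76.1
303 274 mid 575.2 w 49.3 med 574.2 zmax 75.7
309 161 mid 567.5 w 32.8 med 568.2 zmax 76.3
315 106 mid 574.0 w 17.5 med 573.8 zmax 77.2
321 108 mid 576.0 w 16.6 med 575.3 zmax 77.3
327 108 mid 576.8 w 16.1 med 576.3 zmax 77.5
333 109 mid 577.5 w 17.1 med 577.4 zmax 77.3
339 110 mid 578.8 w 16.7 med 578.1 zmax 77.3
345 115 mid 579.5 w 17.1 med 579.3 zmax 77.5
351 117 mid 580.7 w 16.5 med 580.3 zmax 77.5
357 120 mid 581.5 w 16.2 med 580.9 zmax 77.6
363 78 mid 581.4 w 13.7 med 581.0 zmax 76.3
[567.0817773  315.02181366  60.40218767] [589.57495245 362.26992111  78.4524186 ]
[1.61385656e-01 5.23478066e+02] 9.167670673888463 [578.34918882 568.02050683]
```

Request:
drive_tool([
  [[0.187, -0.0913, -0.2, 0, 0, -0.0092, 1], [0.187, -0.0913, -0.5, 0, 0, -0.0092, 1], [0.187, -0.0913, -0.8, 0, 0, -0.0092, 0.6], [0.187, -0.0913, -0.8, 0, 0, -0.0092, 0.6], [0.187, -0.0913, -0.8, 0, 0, -0.0092, 0.6]],
])

```text
t: 3.22
tcp_pos: [578.7, 339.9, 96.9]
tool_rot: [2.393, 2.035, 0.003]
wrist_force: [1.0, -0.1, -0.5]
opening: 51.1
```

```bash
cat > cap.py <<'E'
import sys,numpy as np,cv2
from cell import r
from h import *
n=sys.argv[2] if len(sys.argv)>2 else "wrist"
c=r.get_calibration(n);p,d=r.capture(n);cv2.imwrite(f"pics/{sys.argv[1]}.png",p[:,:,::-1])
np.save(sys.argv[1]+"W.npy",cloud(r,n,d,c))
s=r.state();print({k:np.round(s[k],2) for k in("t","joints","tcp_pos","tool_rot","wrist_force","torque","opening")})
E
python3 cap.py w2
```

```text
{'t': np.float64(3.28), 'joints': array([0.44, 0.62, 0.17, 1.12, 0.  , 2.17]), 'tcp_pos': array([579.55, 340.19,  97.8 ]), 'tool_rot': array([2.39, 2.03, 0.01]), 'wrist_force': array([-0.08,  0.2 , -0.18]), 'torque': array([ 0.  , -0.02,  0.05]), 'opening': np.float64(51.32)}
```

View pics/w2.png

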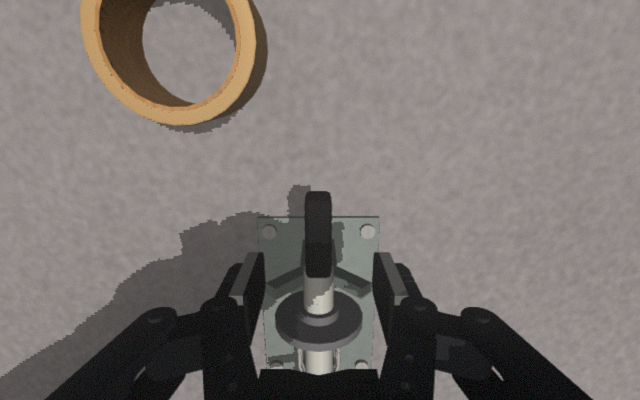

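Request:
drive_tool([
  [[0, 0, -0.1, 0, 0, 0, 0.5], [0, 0, -0.2, 0, 0, 0, 0.4], [0, 0, -0.287, 0, 0, 0, 0.4], [0, 0, -0.287, 0, 0, 0, 0.4]],
], grip_force=30)

```text
t: 3.78
tcp_pos: [578.0, 339.4, 52.6]
tool_rot: [2.393, 2.035, 0.001]
wrist_force: [-1.0, 0.7, 0.3]
opening: 33.8
```

```bash
python3 cap.py w3
```

```text
{'t': np.float64(3.82), 'joints': array([0.44, 0.65, 0.1 , 1.02, 0.  , 2.17]), 'tcp_pos': array([578.67, 339.76,  53.61]), 'tool_rot': array([2.39, 2.04, 0.  ]), 'wrist_force': array([-0.49,  0.55,  0.11]), 'torque': array([-0.03,  0.02,  0.02]), 'opening': np.float64(33.95)}
```

View pics/w3.png

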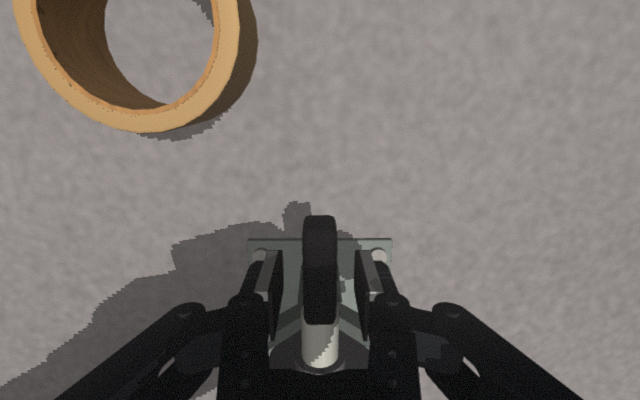

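Handle (col 319) centred between the pads (280–358). Close.

Request:
drive_tool([
  [[0, 0, 0, 0, 0, 0, 0.25], [0, 0, 0, 0, 0, 0, 0.2], [0, 0, 0, 0, 0, 0, 0.1], [0, 0, 0, 0, 0, 0, 0.0], [0, 0, 0, 0, 0, 0, 0.0], [0, 0, 0, 0, 0, 0, 0.0]],
], grip_force=30)

```text
t: 4.58
tcp_pos: [578.9, 340.0, 53.9]
tool_rot: [2.393, 2.035, 0.004]
wrist_force: [-0.2, 0.9, 3.5]
opening: 14.6
```

Request:
drive_tool([
  [[0, 0, 0, 0, 0, 0, 0.0], [0, 0, 0, 0, 0, 0, 0.0], [0, 0, 0, 0, 0, 0, 0.0]],
], grip_force=110)

```text
t: 4.95
tcp_pos: [578.9, 340.1, 54.1]
tool_rot: [2.393, 2.035, 0.004]
wrist_force: [-0.9, -0.1, 3.2]
opening: 11.4
```

Request:
drive_tool([
  [[0, 0, 0.05, 0, 0, 0, 0.0], [0, 0, 0.15, 0, 0, 0, 0.0], [0, 0, 0.4, 0, 0, 0, 0.0], [0, 0, 0.7, 0, 0, 0, 0.0], [0, 0, 0.9, 0, 0, 0, 0.0], [0, 0, 0.9, 0, 0, 0, 0.0]],
], grip_force=110)

```text
t: 5.7
tcp_pos: [581.0, 341.0, 193.1]
tool_rot: [2.391, 2.034, 0.015]
wrist_force: [-0.0, -0.3, -1.0]
opening: 10.7
```

```bash
python3 cap.py s1 side; python3 cap.py w4
python3 - <<'E'
import cv2
im=cv2.imread("pics/s1.png")[60:220,230:430];cv2.imwrite("pics/s1z.png",cv2.resize(im,None,fx=3.6,fy=3.6,interpolation=2))
E
```

```text
{'t': np.float64(5.75), 'joints': array([0.44, 0.59, 0.36, 1.33, 0.  , 2.17]), 'tcp_pos': array([579.88, 340.46, 190.5 ]), 'tool_rot': array([2.39, 2.03, 0.01]), 'wrist_force': array([-0.09,  0.36, -1.66]), 'torque': array([ 0.15,  0.  , -0.01]), 'opening': np.float64(11.52)}
{'t': np.float64(5.8), 'joints': array([0.44, 0.59, 0.35, 1.33, 0.  , 2.17]), 'tcp_pos': array([578.88, 339.96, 188.69]), 'tool_rot': array([2.39, 2.04, 0.  ]), 'wrist_force': array([-0.07, -0.28, -1.93]), 'torque': array([ 0.09, -0.01,  0.05]), 'opening': np.float64(11.13)}
```

View pics/s1z.png

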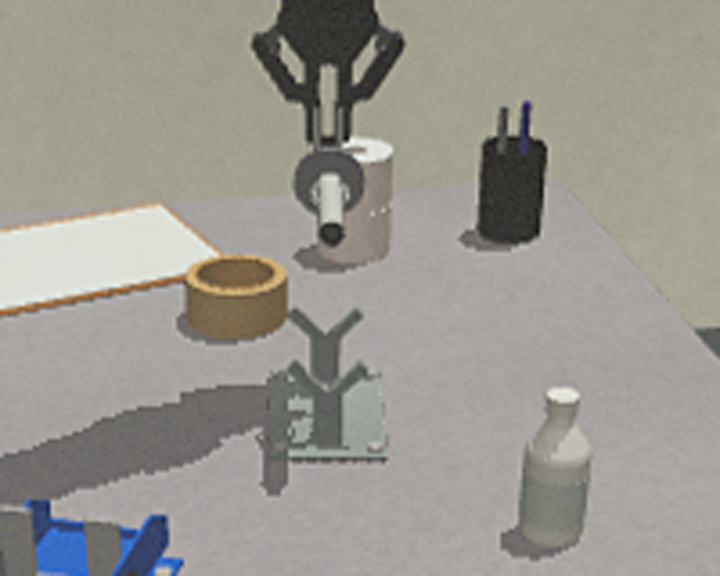

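View pics/w4.png

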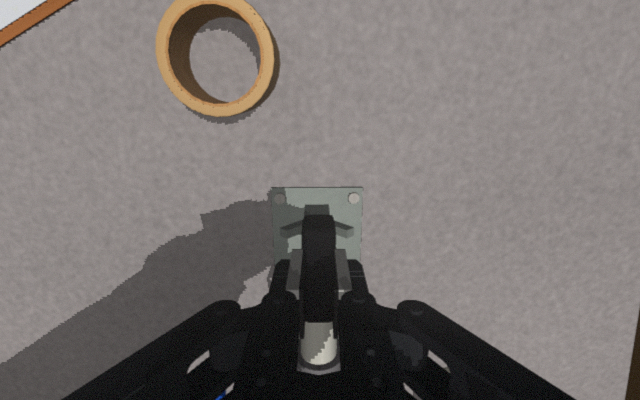

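Request:
drive_tool([
  [[-0.05, -0.3, 0.05, 0, 0, 0, 0.0], [-0.1, -0.6, 0.1, 0, 0, 0, 0.0], [-0.15, -1, 0.1, 0, 0, 0, 0.0]],
])

```text
t: 6.18
tcp_pos: [555.2, 189.1, 201.9]
tool_rot: [-2.391, -2.037, -0.001]
wrist_force: [0.5, -0.9, -1.4]
opening: 11.6
```

Request:
drive_tool([
  [[-0.05, -0.35, 0, 0, 0, 0, 0.0], [-0.1, -0.7, 0, 0, 0, 0, 0.0], [-0.15, -1, 0, 0, 0, 0, 0.0]],
])

```text
t: 6.55
tcp_pos: [530.6, 37.3, 199.7]
tool_rot: [-2.389, -2.035, 0.004]
wrist_force: [0.0, -0.2, -1.2]
opening: 11.1
```

Request:
drive_tool([
  [[-0.05, -0.35, 0, 0, 0, 0, 0.0], [-0.1, -0.7, 0, 0, 0, 0, 0.0], [-0.15, -1, 0, 0, 0, 0, 0.0]],
])

```text
t: 6.92
tcp_pos: [506.1, -114.1, 197.5]
tool_rot: [-2.388, -2.031, 0.007]
wrist_force: [0.6, -0.1, -0.6]
opening: 11.3
```

Request:
drive_tool([
  [[-0.05, -0.35, 0, 0, 0, 0, 0.0], [-0.1, -0.7, 0, 0, 0, 0, 0.0], [-0.1, -1, 0, 0, 0, 0, 0.0], [-0.1, -1, 0, 0, 0, 0, 0.0], [-0.1, -1, 0, 0, 0, 0, 0.0]],
])

```text
t: 7.55
tcp_pos: [490.0, -263.1, 195.8]
tool_rot: [-2.385, -2.029, 0.008]
wrist_force: [0.1, 0.2, -0.9]
opening: 11.6
```

```bash
python3 cap.py w5; python3 cap.py t5 top
```

```text
{'t': np.float64(7.6), 'joints': array([-0.6 ,  0.35, -0.  ,  1.23, -0.  ,  1.13]), 'tcp_pos': array([ 490.24, -262.64,  196.21]), 'tool_rot': array([-2.38, -2.03,  0.01]), 'wrist_force': array([-0.83, -0.25, -1.29]), 'torque': array([0.1 , 0.02, 0.02]), 'opening': np.float64(11.53)}
{'t': np.float64(7.65), 'joints': array([-0.6 ,  0.35, -0.  ,  1.23, -0.  ,  1.13]), 'tcp_pos': array([ 490.54, -262.54,  196.61]), 'tool_rot': array([-2.38, -2.03,  0.01]), 'wrist_force': array([ 0.49,  0.61, -1.71]), 'torque': array([ 0.14, -0.01, -0.01]), 'opening': np.float64(11.49)}
```

View pics/w5.png

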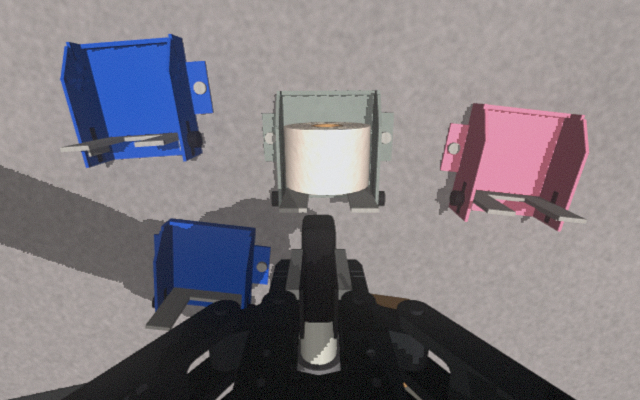

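View pics/t5.png

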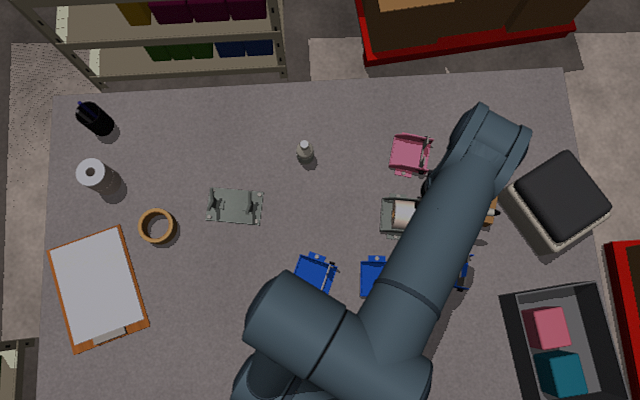

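```bash
cat > fit.py <<'E'
import numpy as np
from scipy.optimize import least_squares
W=np.load("w5W.npy")
b=W[60:90,300:360].reshape(-1,3);print("bench z",np.nanmedian(b[:,2]))
S=W[115:200,275:385].reshape(-1,3);S=S[S[:,2]>58];S=S[(S[:,2]<95)]
print(len(S),S.min(0),S.max(0),np.percentile(S[:,2],98))
def f(p):
    x0,yaw,z0=p
    u=np.array([np.sin(yaw),np.cos(yaw)])
    dx=(S[:,0]-x0)*np.cos(yaw)-(S[:,1]+238)*np.sin(yaw)
    return np.hypot(dx,S[:,2]-z0)-40
o=least_squares(f,[500,.15,43],loss="soft_l1",f_scale=1.);print("roll axis x@y=-238, yaw deg, z",o.x[0],np.degrees(o.x[1]),o.x[2],"rms",np.sqrt(np.mean(o.fun**2)))
yaw=o.x[1];u=np.array([np.sin(yaw),np.cos(yaw)])
along=(S[:,0]-o.x[0])*u[0]+(S[:,1]+238)*u[1]
top=abs(f(o.x))<3
print("roll along extent rel y-238",np.percentile(along[top],[1,99]))
# side walls : z>15..45 outside roll
for (c0,c1) in((268,285),(370,386)):
    Q=W[95:195,c0:c1].reshape(-1,3);Q=Q[(Q[:,2]>40)&(Q[:,2]<50)]
    if len(Q)>5:
        c=np.polyfit(Q[:,1],Q[:,0],1);print("side",len(Q),np.degrees(np.arctan(c[0])),np.polyval(c,-238))
Q=W[90:102,270:385].reshape(-1,3);Q=Q[(Q[:,2]>6)];c=np.polyfit(Q[:,0],Q[:,1],1);print("lip",np.degrees(np.arctan(c[0])),np.polyval(c,500),np.median(Q[:,2]))
Q=W[180:215,265:390].reshape(-1,3);Q=Q[(Q[:,2]>66)&(Q[:,2]<82)&(Q[:,1]<-262)];print(len(Q));c=np.polyfit(Q[:,0],Q[:,1],1);print("stop top",np.degrees(np.arctan(c[0])),np.polyval(c,495),Q.min(0),Q.max(0))
E
python3 fit.py
```

```text
bench z 0.5746469222154929
5362 [ 460.79463223 -271.83054481   58.03751636] [ 540.82594224 -207.46521327   85.6649976 ] 84.13075151240828
roll axis x@y=-238, yaw deg, z 500.8942313646167 8.716484014517123 43.269694317954546 rms 2.196220050033528
roll along extent rel y-238 [-28.78649657  25.105124  ]
side 299 9.155001006348975 454.51172049183066
side 318 8.84492959172612 549.9179490921201
lip -8.980065098027072 -184.17695712538068 10.83989238007058
686
stop top -2.9700956568187213 -276.2679052222088 [ 450.54510222 -292.96829981   66.02266807] [ 539.41408048 -262.00123057   81.93746357]
```

Run:
```python
import numpy as np
W=np.load("w5W.npy")
for v in list(range(214,366,6)):
    q=W[v,312:326].reshape(-1,3);print(v,np.nanmedian(q,0).round(1),end=" | ")
    a=W[v,280:360];k=abs(a[:,2]-np.nanmedian(q[:,2]))<8
    print(a[k][:,0].min().round(1),a[k][:,0].max().round(1))
```

```text
214 [ 480.2 -313.5    1. ] | 436.5 525.7
220 [ 494.3 -241.6  206.7] | 486.2 501.1
226 [ 494.3 -241.6  214.1] | 486.1 501.3
232 [ 494.1 -243.1  217.3] | 486.6 501.5
238 [ 493.7 -245.7  218.1] | 486.0 501.0
244 [ 493.3 -248.4  218.3] | 485.4 500.6
250 [ 492.8 -251.7  217.8] | 480.6 504.8
256 [ 492.3 -254.8  218. ] | 480.8 504.8
262 [ 491.8 -257.8  217.9] | 474.8 510.2
268 [ 491.3 -260.7  217.9] | 485.9 497.2
274 [ 490.7 -264.2  218. ] | 485.4 496.8
280 [ 490.1 -267.7  217.4] | 484.7 496.4
286 [ 489.7 -270.6  217.8] | 484.3 496.0
292 [ 489.1 -274.2  217.6] | 483.6 495.5
298 [ 488.7 -277.6  217.1] | 483.1 495.2
304 [ 488. -281.  217.] | 482.1 494.0
310 [ 487.5 -284.1  217.4] | 481.3 493.5
316 [ 487.  -287.4  217.8] | 480.8 493.0
322 [ 486.4 -291.5  216.8] | 478.9 492.6
328 [ 485.6 -295.6  216.2] | 478.4 492.2
334 [ 484.9 -299.8  215.6] | 477.7 491.6
340 [ 484.3 -303.4  215.7] | 474.0 492.6
346 [ 483.7 -307.2  215.6] | 473.6 492.0
352 [ 483.2 -311.   215.8] | 472.5 493.0
358 [ 482.6 -314.6  215.8] | 470.9 492.8
364 [ 482.  -318.3  215.9] | 471.0 492.5
```

Run:
```python
import numpy as np
from cell import r
from scipy.spatial.transform import Rotation as R
s=r.state();M=R.from_rotvec(s["tool_rot"]).as_matrix();print(s["tcp_pos"],M.round(4))
W=np.load("w5W.npy")
q=np.array([np.nanmedian(W[v,314:324],0) for v in range(240,296)])
r2=np.array([np.nanmedian(W[v,314:324],0) for v in range(340,372)])
for a in(q,r2): print("dz/dy",np.polyfit(a[:,1],a[:,2],1)[0], "dx/dy",np.polyfit(a[:,1],a[:,0],1)[0],a.mean(0))
h=q.mean(0)-[0,0,11];k=r2.mean(0)-[0,0,10];print("slope mean",(k-h)[2]/np.hypot(*(k-h)[:2]))
```

```text
[ 490.54488959 -262.54105456  196.60913566] [[ 0.1588  0.9873 -0.0094]
 [ 0.9873 -0.1588  0.0038]
 [ 0.0023 -0.0099 -0.9999]]
dz/dy 0.02016950649919662 dx/dy 0.16201338771921728 [ 491.26921204 -260.89083721  217.81198685]
dz/dy -0.11711813876275838 dx/dy 0.16260828066430483 [ 482.86852463 -312.49912464  216.36714661]
slope mean -0.008507576225378725
```

Request:
drive_tool([
  [[0.05, 0.35, 0, 0, 0, 0, 0.0], [0.1, 0.7, 0, 0, 0, 0, 0.0], [0.16, 1, 0, 0, 0, 0, 0.0]],
])

```text
t: 8.02
tcp_pos: [514.1, -109.4, 196.5]
tool_rot: [-2.382, -2.034, 0.007]
wrist_force: [0.5, -0.9, -0.7]
opening: 11.9
```

Request:
drive_tool([
  [[0.05, 0.35, 0, -0.003, 0.0005, 0, 0.0], [0.1, 0.6, -0.05, -0.003, 0.0005, 0, 0.0], [0.16, 0.8, -0.2, -0.003, 0.0005, 0, 0.0], [0.16, 0.8, -0.5, -0.003, 0.0005, 0, 0.0], [0.16, 0.8, -0.85, -0.003, 0.0005, 0, 0.0], [0.16, 0.8, -0.85, -0.003, 0.0005, 0, 0.0], [0.16, 0.8, -0.85, -0.003, 0.0005, 0, 0.0]],
])

```text
t: 8.9
tcp_pos: [538.8, 11.1, 70.7]
tool_rot: [-2.386, -2.039, 0.017]
wrist_force: [0.5, 0.5, -0.4]
opening: 11.3
```

```bash
python3 cap.py t6 top; python3 cap.py s6 side
python3 - <<'E'
import cv2,numpy as np
from cell import r
im=cv2.imread("pics/t6.png")[150:270,240:440];cv2.imwrite("pics/t6z.png",cv2.resize(im,None,fx=3.9,fy=3.9,interpolation=2))
im=cv2.imread("pics/s6.png")[150:310,220:420];cv2.imwrite("pics/s6z.png",cv2.resize(im,None,fx=3.7,fy=3.7,interpolation=2))
s=r.state();print(s["tcp_pos"],s["tool_rot"])
E
```

```text
{'t': np.float64(8.95), 'joints': array([-0.09,  0.4 , -0.27,  0.91, -0.01,  1.63]), 'tcp_pos': array([539.91,  10.74,  71.45]), 'tool_rot': array([-2.39, -2.04,  0.01]), 'wrist_force': array([ 0.19, -0.24, -1.23]), 'torque': array([ 0.06, -0.06, -0.04]), 'opening': np.float64(11.48)}
{'t': np.float64(9.0), 'joints': array([-0.09,  0.4 , -0.27,  0.91, -0.01,  1.63]), 'tcp_pos': array([540.37,  10.54,  71.76]), 'tool_rot': array([ 2.39,  2.04, -0.01]), 'wrist_force': array([ 0.01, -0.74, -1.63]), 'torque': array([ 0.11, -0.  , -0.02]), 'opening': np.float64(11.49)}
[540.37471292  10.54063375  71.75893038] [ 2.38890332  2.04023126 -0.01359392]
```

View pics/t6z.png

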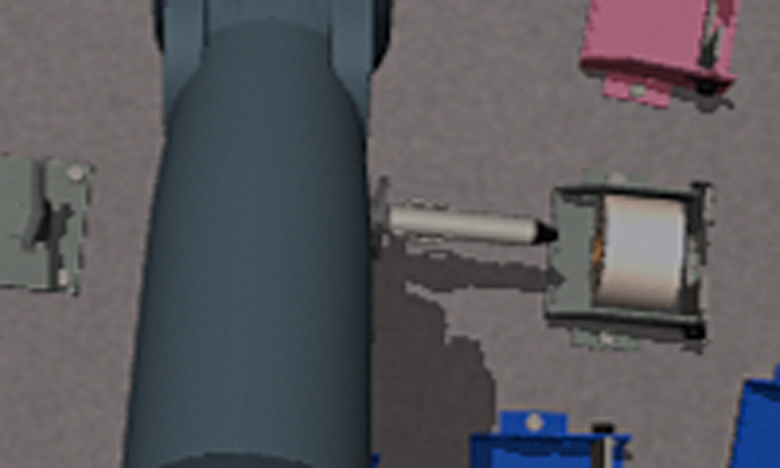

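View pics/s6z.png

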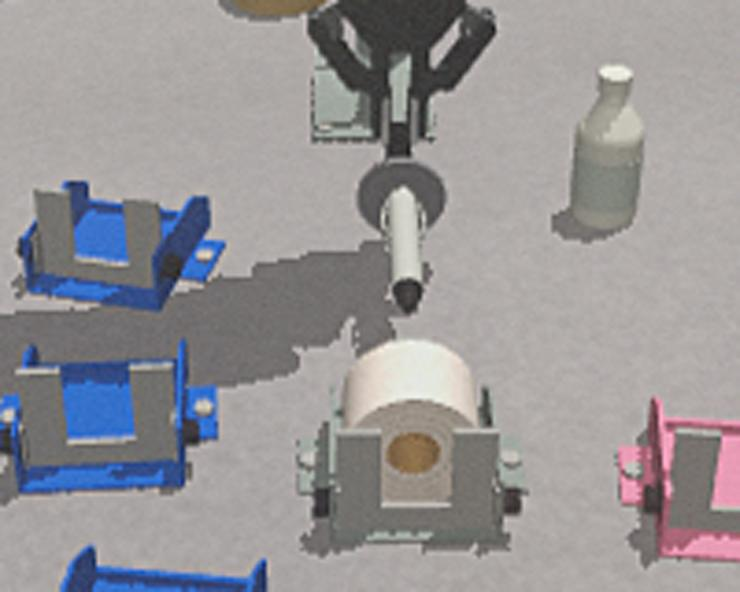

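```bash
cat > fit2.py <<'E'
import numpy as np,sys
from scipy.optimize import least_squares
def cyl(S,x0,y0,z0,R,fixslope=None):
    # axis: x=x0+a*(y-y0), z=z0+b*(y-y0)
    def f(p):
        d=np.array([p[1],1,p[3]]);d/=np.linalg.norm(d)
        v=S-np.array([p[0],y0,p[2]]);v=v-np.outer(v@d,d)
        return np.linalg.norm(v,axis=1)-R
    o=least_squares(f,[x0,.158,z0,0],loss="soft_l1",f_scale=1.)
    return o.x,np.median(abs(o.fun))
for n,tag in(("top","t6"),("side","s6")):
    W=np.load(tag+"W.npy");P=W.reshape(-1,3)
    k=(P[:,1]>-158)&(P[:,1]<-68)&(abs(P[:,0]-(540+(P[:,1]-10)*.158))<14)&(P[:,2]>60)&(P[:,2]<110)
    k2=k&((P[:,1]<-112))  # beyond springs
    k=k2|(k&(P[:,2]>85)) 
    S=P[k];c,e=cyl(S,520,-120,82,10)
    print(n,"rod",len(S),"x,dx/dy,z,dz/dy @y=-120",c.round(4),"res",e.round(2))
    k=(P[:,1]>-265)&(P[:,1]<-212)&(abs(P[:,0]-500)<42)&(P[:,2]>50)&(P[:,2]<90)
    S=P[k];q,e=cyl(S,500,-238,43,40);print(n,"roll",len(S),q.round(4),e.round(2))
    # offset of rod line extended at -238
    print(" rod extrap at -238: x",(c[0]+c[1]*-118).round(1),"z",(c[2]+c[3]*-118).round(1))
    t=P[(P[:,1]<-150)&(P[:,1]>-200)&(abs(P[:,0]-510)<12)&(P[:,2]>62)&(P[:,2]<100)]
    print(" tip",t.min(0).round(1),t[np.argmin(t[:,1])].round(1),len(t))
    b=W[200:300,150:600].reshape(-1,3);b=b[abs(b[:,2])<6];print(" bench",np.median(b[:,2]).round(2))
E
python3 fit2.py
```

```text
top rod 227 x,dx/dy,z,dz/dy @y=-120 [5.198588e+02 1.454000e-01 8.088110e+01 1.320000e-02] res 1.31
top roll 509 [ 5.018443e+02  1.387000e-01  4.294190e+01 -9.700000e-03] 1.47
 rod extrap at -238: x 502.7 z 79.3
 tip [ 504.3 -175.3   80.3] [ 512.4 -175.3   83.3] 51
 bench 0.42
side rod 180 x,dx/dy,z,dz/dy @y=-120 [5.184421e+02 1.597000e-01 8.106340e+01 7.900000e-03] res 0.6
side roll 553 [4.995044e+02 1.248000e-01 4.248780e+01 9.200000e-03] 0.58
 rod extrap at -238: x 499.6 z 80.1
 tip [ 503.1 -181.8   77.2] [ 506.5 -181.8   82.7] 84
 bench -0.03
```

Request:
drive_tool([
  [[0, 0, -0.1, -0.003, 0.0005, 0, 0.0], [0, 0, -0.2, -0.003, 0.0005, 0, 0.0], [0, 0, -0.263, -0.003, 0.0005, 0, 0.0], [0, 0, -0.263, -0.003, 0.0005, 0, 0.0], [0, 0, -0.263, -0.003, 0.0005, 0, 0.0]],
])

```text
t: 9.62
tcp_pos: [540.4, 10.5, 32.3]
tool_rot: [2.384, 2.036, -0.025]
wrist_force: [-0.0, -0.3, -0.6]
opening: 11.1
```

```bash
python3 cap.py t6 top; python3 cap.py s6 side; sed -i 's/>60)&(P\[:,2\]<110)/>25)\&(P[:,2]<70)/; s/P\[:,2\]>85/P[:,2]>46/; s/520,-120,82/520,-120,43/; s/>62)&(P\[:,2\]<100)/>25)\&(P[:,2]<60)/' fit2.py; python3 fit2.py;python3 - <<'E'
import cv2,numpy as np
im=cv2.imread("pics/s6.png")[150:310,220:420];cv2.imwrite("pics/s6z.png",cv2.resize(im,None,fx=3.7,fy=3.7,interpolation=2))
E
```

```text
{'t': np.float64(9.68), 'joints': array([-0.09,  0.44, -0.32,  0.82, -0.02,  1.64]), 'tcp_pos': array([540.66,  10.48,  32.54]), 'tool_rot': array([ 2.38,  2.04, -0.02]), 'wrist_force': array([ 0.09,  0.53, -1.18]), 'torque': array([ 0.08, -0.02, -0.04]), 'opening': np.float64(11.38)}
{'t': np.float64(9.72), 'joints': array([-0.09,  0.44, -0.32,  0.82, -0.02,  1.64]), 'tcp_pos': array([540.8 ,  10.48,  32.68]), 'tool_rot': array([ 2.38,  2.04, -0.02]), 'wrist_force': array([ 0.42, -0.51, -1.92]), 'torque': array([ 0.17, -0.04, -0.05]), 'opening': np.float64(11.16)}
top rod 227 x,dx/dy,z,dz/dy @y=-120 [5.216054e+02 1.443000e-01 4.356100e+01 2.740000e-02] res 1.52
top roll 506 [ 5.021703e+02  1.270000e-01  4.307290e+01 -7.800000e-03] 1.53
 rod extrap at -238: x 504.6 z 40.3
 tip [ 506.6 -175.2   36.8] [ 517.4 -175.2   44.3] 47
 bench 0.45
side rod 187 x,dx/dy,z,dz/dy @y=-120 [ 5.193281e+02  1.631000e-01  4.325090e+01 -4.000000e-04] res 0.6
side roll 557 [4.995633e+02 1.262000e-01 4.257490e+01 1.110000e-02] 0.64
 rod extrap at -238: x 500.1 z 43.3
 tip [ 503.5 -169.8   45.6] [ 509.4 -169.8   51.5] 47
 bench -0.03
```

View pics/s6z.png

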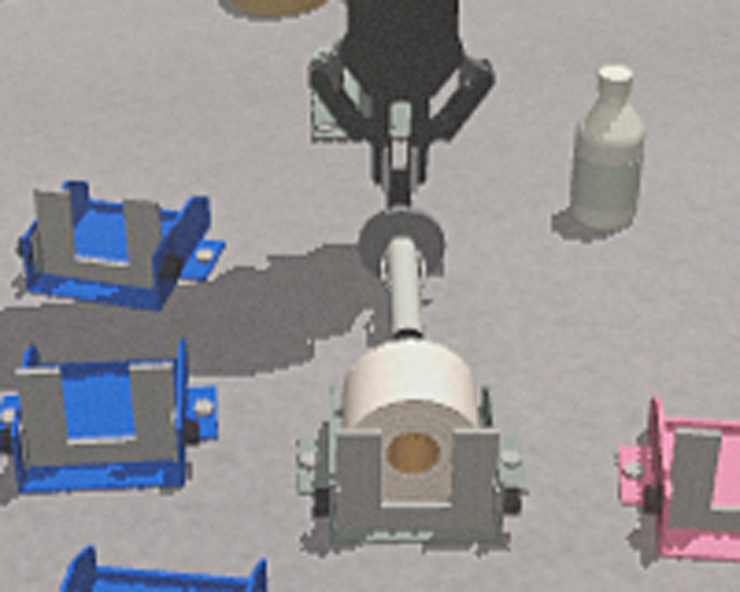

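Request:
drive_tool([
  [[-0.015, -0.08, -0.004, 0, 0, 0, 0.0], [-0.03, -0.17, -0.004, 0, 0, 0, 0.0], [-0.043, -0.25, -0.004, 0, 0, 0, 0.0], [-0.056, -0.33, -0.004, 0, 0, 0, 0.0], [-0.056, -0.33, -0.004, 0, 0, 0, 0.0]],
])

```text
t: 10.35
tcp_pos: [532.3, -40.1, 32.1]
tool_rot: [2.386, 2.034, -0.024]
wrist_force: [0.9, -0.3, -1.0]
opening: 11.9
```

```bash
python3 cap.py s7 side;python3 - <<'E'
import cv2,numpy as np
im=cv2.imread("pics/s7.png")[170:310,250:410];cv2.imwrite("pics/s7z.png",cv2.resize(im,None,fx=4.2,fy=4.2,interpolation=2))
E
```

```text
{'t': np.float64(10.4), 'joints': array([-0.18,  0.43, -0.34,  0.8 , -0.02,  1.55]), 'tcp_pos': array([532.34, -39.51,  32.11]), 'tool_rot': array([ 2.39,  2.03, -0.02]), 'wrist_force': array([ 0.09, -0.59, -2.  ]), 'torque': array([ 0.16, -0.04, -0.01]), 'opening': np.float64(11.72)}
```

View pics/s7z.png

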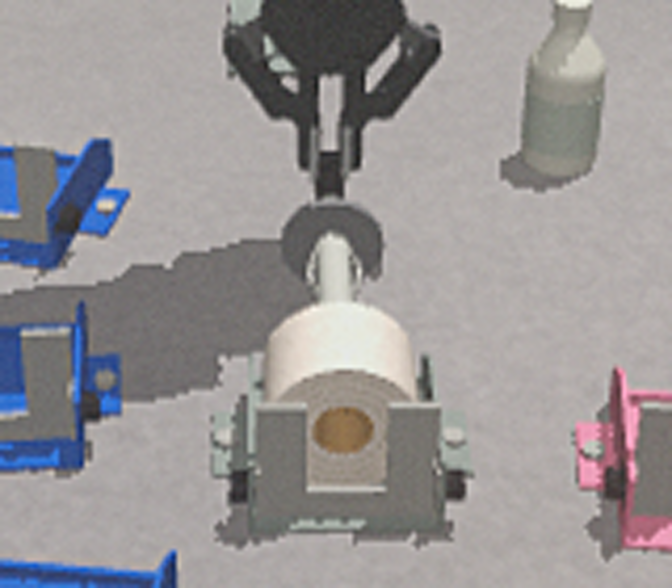

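Request:
drive_tool([
  [[-0.015, -0.08, 0, 0, 0, 0, 0.0], [-0.03, -0.17, 0, 0, 0, 0, 0.0], [-0.043, -0.25, 0, 0, 0, 0, 0.0], [-0.049, -0.29, 0, 0, 0, 0, 0.0], [-0.049, -0.29, 0, 0, 0, 0, 0.0]],
])

```text
t: 11.02
tcp_pos: [524.9, -83.5, 32.1]
tool_rot: [2.386, 2.034, -0.024]
wrist_force: [-0.1, -0.1, -0.8]
opening: 11.2
```

```bash
python3 cap.py s8 side;python3 - <<'E'
import cv2,numpy as np
im=cv2.imread("pics/s8.png")[190:310,260:400];cv2.imwrite("pics/s8z.png",cv2.resize(im,None,fx=4.8,fy=4.8,interpolation=2))
E
```

```text
{'t': np.float64(11.08), 'joints': array([-0.27,  0.42, -0.35,  0.8 , -0.02,  1.46]), 'tcp_pos': array([524.97, -83.16,  32.08]), 'tool_rot': array([ 2.39,  2.03, -0.02]), 'wrist_force': array([-1.32,  0.2 , -2.32]), 'torque': array([ 0.11, -0.05,  0.02]), 'opening': np.float64(11.6)}
```

View pics/s8z.png

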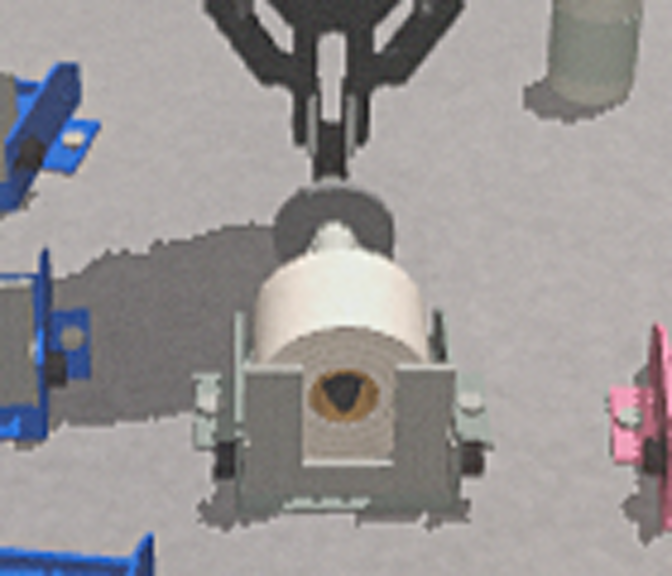

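Request:
drive_tool([
  [[-0.005, -0.033, 0, 0, 0, 0, 0.0], [-0.01, -0.066, 0, 0, 0, 0, 0.0], [-0.016, -0.1, 0, 0, 0, 0, 0.0], [-0.021, -0.133, 0, 0, 0, 0, 0.0]],
])

```text
t: 11.58
tcp_pos: [521.7, -103.4, 32.1]
tool_rot: [2.386, 2.034, -0.023]
wrist_force: [-0.0, 0.6, -0.8]
opening: 11.0
```

Request:
drive_tool([
  [[-0.005, -0.033, 0, 0, 0, 0, 0.0], [-0.01, -0.066, 0, 0, 0, 0, 0.0], [-0.01, -0.066, 0, 0, 0, 0, 0.0]],
])

```text
t: 11.95
tcp_pos: [520.2, -113.9, 32.1]
tool_rot: [2.386, 2.033, -0.024]
wrist_force: [0.1, -0.4, -1.1]
opening: 11.4
```

Request:
drive_tool([
  [[-0.005, -0.033, 0, 0, 0, 0, 0.0], [-0.01, -0.066, 0, 0, 0, 0, 0.0], [-0.01, -0.066, 0, 0, 0, 0, 0.0]],
])

```text
t: 12.32
tcp_pos: [518.7, -124.6, 32.1]
tool_rot: [2.386, 2.032, -0.025]
wrist_force: [0.6, -0.9, -1.7]
opening: 11.5
```

Request:
drive_tool([
  [[-0.005, -0.033, 0, 0, 0, 0, 0.0], [-0.01, -0.066, 0, 0, 0, 0, 0.0], [-0.01, -0.066, 0, 0, 0, 0, 0.0]],
])

```text
t: 12.7
tcp_pos: [517.0, -135.3, 32.1]
tool_rot: [2.386, 2.031, -0.027]
wrist_force: [-0.2, 1.1, -2.0]
opening: 11.4
```

Request:
drive_tool([
  [[-0.003, -0.017, 0, 0, 0, 0, 0.0], [-0.005, -0.033, 0, 0, 0, 0, 0.0], [-0.005, -0.033, 0, 0, 0, 0, 0.0]],
])

```text
t: 13.08
tcp_pos: [516.2, -140.5, 32.1]
tool_rot: [2.387, 2.03, -0.027]
wrist_force: [0.7, 3.2, -2.2]
opening: 11.6
```

```bash
python3 cap.py s9 side;python3 cap.py t9 top;python3 - <<'E'
import cv2,numpy as np
a=cv2.resize(cv2.imread("pics/s9.png")[210:310,280:380],None,fx=3.9,fy=3.9,interpolation=2)
b=cv2.resize(cv2.imread("pics/t9.png")[165:265,340:440],None,fx=3.9,fy=3.9,interpolation=2)
cv2.imwrite("pics/s9z.png",np.hstack([a,b]))
E
```

```text
{'t': np.float64(13.12), 'joints': array([-0.37,  0.43, -0.34,  0.8 , -0.02,  1.36]), 'tcp_pos': array([ 516.19, -140.48,   32.09]), 'tool_rot': array([ 2.39,  2.03, -0.03]), 'wrist_force': array([ 0.46,  2.34, -2.49]), 'torque': array([ 0.61, -0.17,  0.06]), 'opening': np.float64(10.93)}
{'t': np.float64(13.18), 'joints': array([-0.37,  0.43, -0.34,  0.8 , -0.02,  1.36]), 'tcp_pos': array([ 516.2 , -140.5 ,   32.08]), 'tool_rot': array([ 2.39,  2.03, -0.03]), 'wrist_force': array([-0.  ,  2.56, -1.04]), 'torque': array([ 0.6 , -0.15,  0.03]), 'opening': np.float64(11.61)}
```

View pics/s9z.png

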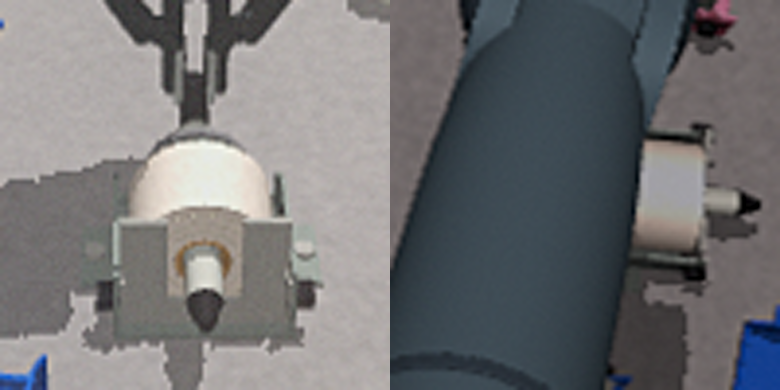

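Request:
drive_tool([
  [[-0.0015, -0.01, 0, 0, 0, 0, 0.0], [-0.003, -0.02, 0, 0, 0, 0, 0.0], [-0.003, -0.02, 0, 0, 0, 0, 0.0]],
])

```text
t: 13.55
tcp_pos: [515.7, -143.6, 32.1]
tool_rot: [2.386, 2.03, -0.028]
wrist_force: [0.8, 3.3, -1.0]
opening: 11.6
```

Request:
drive_tool([
  [[-0.0015, -0.01, 0, 0, 0, 0, 0.0], [-0.003, -0.02, 0, 0, 0, 0, 0.0], [-0.003, -0.02, 0, 0, 0, 0, 0.0]],
])

```text
t: 13.92
tcp_pos: [515.3, -147.0, 32.1]
tool_rot: [2.386, 2.03, -0.028]
wrist_force: [0.6, 2.6, -1.5]
opening: 11.3
```

Request:
drive_tool([
  [[-0.001, -0.007, 0, 0, 0, 0, 0.0], [-0.002, -0.013, 0, 0, 0, 0, 0.0], [-0.002, -0.013, 0, 0, 0, 0, 0.0]],
])

```text
t: 14.3
tcp_pos: [514.9, -149.1, 32.1]
tool_rot: [2.386, 2.029, -0.029]
wrist_force: [1.1, 3.2, -2.2]
opening: 11.7
```

Request:
drive_tool([
  [[-0.001, -0.007, 0, 0, 0, 0, 0.0], [-0.002, -0.013, 0, 0, 0, 0, 0.0], [-0.002, -0.013, 0, 0, 0, 0, 0.0]],
])

```text
t: 14.68
tcp_pos: [514.6, -151.2, 32.1]
tool_rot: [2.386, 2.029, -0.029]
wrist_force: [0.7, 2.7, -2.4]
opening: 11.3
```

```bash
python3 cap.py w10; python3 cap.py s10 side
python3 - <<'E'
import cv2,numpy as np
a=cv2.resize(cv2.imread("pics/s10.png")[210:310,280:380],None,fx=3.9,fy=3.9,interpolation=2)
b=cv2.resize(cv2.imread("pics/w10.png")[200:400,220:420],None,fx=1.95,fy=1.95,interpolation=2)
cv2.imwrite("pics/s10z.png",np.hstack([a,b]))
E
```

```text
{'t': np.float64(14.72), 'joints': array([-0.39,  0.43, -0.34,  0.8 , -0.02,  1.34]), 'tcp_pos': array([ 514.64, -151.21,   32.15]), 'tool_rot': array([ 2.39,  2.03, -0.03]), 'wrist_force': array([ 0.23,  3.19, -1.02]), 'torque': array([ 0.78, -0.16,  0.04]), 'opening': np.float64(11.11)}
{'t': np.float64(14.78), 'joints': array([-0.39,  0.43, -0.34,  0.8 , -0.02,  1.34]), 'tcp_pos': array([ 514.62, -151.2 ,   32.15]), 'tool_rot': array([ 2.39,  2.03, -0.03]), 'wrist_force': array([-0.31,  2.76, -1.77]), 'torque': array([ 0.75, -0.15,  0.01]), 'opening': np.float64(11.23)}
```

View pics/s10z.png

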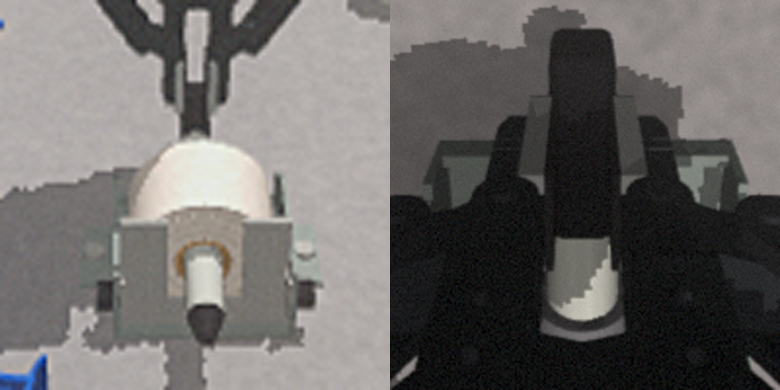

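Request:
drive_tool([
  [[-0.001, -0.005, 0, 0, 0, 0, 0.0], [-0.0015, -0.01, 0, 0, 0, 0, 0.0], [-0.0015, -0.01, 0, 0, 0, 0, 0.0]],
])

```text
t: 15.15
tcp_pos: [514.4, -152.8, 32.1]
tool_rot: [2.386, 2.029, -0.029]
wrist_force: [1.4, 3.6, -1.9]
opening: 11.3
```

Request:
drive_tool([
  [[-0.001, -0.005, 0, 0, 0, 0, 0.0], [-0.0015, -0.01, 0, 0, 0, 0, 0.0], [-0.0015, -0.01, 0, 0, 0, 0, 0.0]],
])

```text
t: 15.52
tcp_pos: [514.1, -154.5, 32.1]
tool_rot: [2.386, 2.029, -0.03]
wrist_force: [1.2, 2.7, -2.1]
opening: 11.5
```

Request:
drive_tool([
  [[-0.001, -0.005, 0, 0, 0, 0, 0.0], [-0.0015, -0.01, 0, 0, 0, 0, 0.0], [-0.0015, -0.01, 0, 0, 0, 0, 0.0]],
])

```text
t: 15.9
tcp_pos: [513.9, -156.1, 32.1]
tool_rot: [2.386, 2.028, -0.03]
wrist_force: [-0.1, 3.4, -1.8]
opening: 11.7
```

Request:
drive_tool([
  [[-0.001, -0.004, 0, 0, 0, 0, 0.0], [-0.001, -0.008, 0, 0, 0, 0, 0.0], [-0.001, -0.008, 0, 0, 0, 0, 0.0]],
])

```text
t: 16.27
tcp_pos: [513.7, -157.5, 32.1]
tool_rot: [2.386, 2.028, -0.03]
wrist_force: [1.0, 3.5, -1.8]
opening: 11.5
```

Request:
drive_tool([
  [[-0.001, -0.004, 0, 0, 0, 0, 0.0], [-0.001, -0.008, 0, 0, 0, 0, 0.0], [-0.001, -0.008, 0, 0, 0, 0, 0.0]],
])

```text
t: 16.65
tcp_pos: [513.5, -158.8, 32.2]
tool_rot: [2.386, 2.028, -0.03]
wrist_force: [1.0, 3.3, -0.8]
opening: 11.2
```

Request:
drive_tool([
  [[-0.001, -0.004, 0, 0, 0, 0, 0.0], [-0.001, -0.008, 0, 0, 0, 0, 0.0], [-0.001, -0.008, 0, 0, 0, 0, 0.0]],
])

```text
t: 17.02
tcp_pos: [513.3, -160.1, 32.1]
tool_rot: [2.386, 2.028, -0.031]
wrist_force: [1.5, 3.1, -2.8]
opening: 11.5
```

Request:
drive_tool([
  [[-0.001, -0.004, 0, 0, 0, 0, 0.0], [-0.001, -0.008, 0, 0, 0, 0, 0.0], [-0.001, -0.008, 0, 0, 0, 0, 0.0]],
])

```text
t: 17.4
tcp_pos: [513.1, -160.8, 32.1]
tool_rot: [2.387, 2.029, -0.03]
wrist_force: [0.8, 5.3, -0.5]
opening: 11.3
```

Request:
drive_tool([
  [[-0.001, -0.004, 0, 0, 0, 0, 0.0], [-0.001, -0.008, 0, 0, 0, 0, 0.0], [-0.001, -0.008, 0, 0, 0, 0, 0.0]],
])

```text
t: 17.77
tcp_pos: [513.0, -160.7, 32.2]
tool_rot: [2.387, 2.031, -0.026]
wrist_force: [1.0, 6.0, 0.9]
opening: 11.6
```

```bash
python3 cap.py t11 top; python3 cap.py s11 side
python3 - <<'E'
import cv2,numpy as np
a=cv2.resize(cv2.imread("pics/s11.png")[210:310,280:380],None,fx=3.9,fy=3.9,interpolation=2)
b=cv2.resize(cv2.imread("pics/t11.png")[165:265,340:440],None,fx=3.9,fy=3.9,interpolation=2)
cv2.imwrite("pics/s11z.png",np.hstack([a,b]))
P=np.load("s11W.npy").reshape(-1,3)
d=P[(abs(P[:,0]-503)<40)&(P[:,2]>55)&(P[:,2]<90)&(P[:,1]>-290)&(P[:,1]<-190)]
u=np.array([.156,.988])
al=(d[:,0]-500)*u[0]+(d[:,1]+238)*u[1]
h,e=np.histogram(al,np.arange(-50,40,3));print(list(zip(e[:-1],h)))
for a0 in range(-50,40,3):
    q=d[(al>=a0)&(al<a0+3)]
    if len(q): print(a0,len(q),q[:,2].max().round(1))
E
```

```text
{'t': np.float64(17.82), 'joints': array([-0.41,  0.43, -0.34,  0.8 , -0.02,  1.32]), 'tcp_pos': array([ 513.01, -160.77,   32.17]), 'tool_rot': array([ 2.39,  2.03, -0.03]), 'wrist_force': array([1.04, 7.01, 1.11]), 'torque': array([ 1.58, -0.23,  0.07]), 'opening': np.float64(11.27)}
{'t': np.float64(17.88), 'joints': array([-0.41,  0.43, -0.34,  0.8 , -0.02,  1.32]), 'tcp_pos': array([ 513.01, -160.76,   32.17]), 'tool_rot': array([ 2.39,  2.03, -0.03]), 'wrist_force': array([0.65, 6.83, 0.35]), 'torque': array([ 1.56, -0.25,  0.05]), 'opening': np.float64(11.39)}
[(np.int64(-50), np.int64(57)), (np.int64(-47), np.int64(168)), (np.int64(-44), np.int64(50)), (np.int64(-41), np.int64(29)), (np.int64(-38), np.int64(24)), (np.int64(-35), np.int64(24)), (np.int64(-32), np.int64(30)), (np.int64(-29), np.int64(36)), (np.int64(-26), np.int64(29)), (np.int64(-23), np.int64(29)), (np.int64(-20), np.int64(32)), (np.int64(-17), np.int64(28)), (np.int64(-14), np.int64(28)), (np.int64(-11), np.int64(31)), (np.int64(-8), np.int64(30)), (np.int64(-5), np.int64(32)), (np.int64(-2), np.int64(21)), (np.int64(1), np.int64(37)), (np.int64(4), np.int64(27)), (np.int64(7), np.int64(20)), (np.int64(10), np.int64(4)), (np.int64(13), np.int64(0)), (np.int64(16), np.int64(0)), (np.int64(19), np.int64(0)), (np.int64(22), np.int64(0)), (np.int64(25), np.int64(0)), (np.int64(28), np.int64(0)), (np.int64(31), np.int64(0)), (np.int64(34), np.int64(0))]
-50 57 79.6
-47 168 83.7
-44 50 84.0
-41 29 84.2
-38 24 84.3
-35 24 84.0
-32 30 83.7
-29 36 84.0
-26 29 85.0
-23 29 84.3
-20 32 83.1
-17 28 83.0
-14 28 83.4
-11 31 83.5
-8 30 83.6
-5 32 84.4
-2 21 82.3
1 37 83.2
4 27 82.8
7 20 83.6
10 4 80.7
```

View pics/s11z.png

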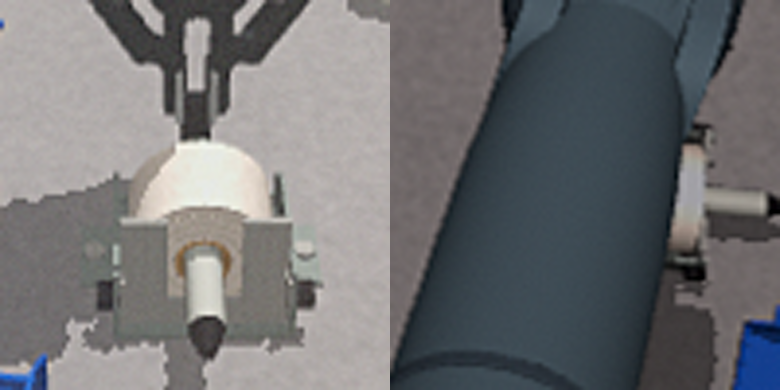

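Request:
drive_tool([
  [[-0.001, -0.008, 0, 0, 0, 0, 0.0], [-0.002, -0.012, 0, 0, 0, 0, 0.0], [-0.003, -0.018, 0, 0, 0, 0, 0.0], [-0.003, -0.018, 0, 0, 0, 0, 0.0]],
])

```text
t: 18.38
tcp_pos: [512.9, -160.8, 32.3]
tool_rot: [2.388, 2.035, -0.02]
wrist_force: [2.0, 9.9, 2.7]
opening: 11.5
```

```bash
cat > st.py <<'E'
from cell import r
import numpy as np
for i in range(3):
    r.capture("side") if i else 0
    s=r.state();f=s["wrist_force"];print(round(s["t"],2),s["tcp_pos"].round(2),s["tool_rot"].round(4),"F",f.round(1),"axial",round(f@[.158,.987,0],1),"tq",s["torque"].round(2))
E
python3 st.py
```

```text
18.38 [ 512.85 -160.79   32.3 ] [ 2.3883  2.0349 -0.0196] F [2.  9.9 2.7] axial 10.1 tq [ 2.34 -0.28  0.05]
18.43 [ 512.84 -160.78   32.3 ] [ 2.3882  2.035  -0.0197] F [ 2.5 10.1  1.8] axial 10.3 tq [ 2.34 -0.31  0.13]
18.48 [ 512.83 -160.78   32.29] [ 2.3882  2.035  -0.0198] F [ 1.7 11.   2.4] axial 11.1 tq [ 2.31 -0.25  0.09]
```

Request:
drive_tool([
  [[-0.003, -0.018, 0, 0, 0, 0, 0.0], [-0.004, -0.026, 0, 0, 0, 0, 0.0], [-0.005, -0.032, 0, 0, 0, 0, 0.0], [-0.005, -0.032, 0, 0, 0, 0, 0.0]],
])

```text
t: 18.98
tcp_pos: [512.8, -160.7, 32.4]
tool_rot: [-2.387, -2.039, 0.007]
wrist_force: [2.6, 17.1, 3.0]
opening: 11.6
```

```bash
python3 st.py
```

```text
18.98 [ 512.77 -160.68   32.39] [-2.3868 -2.0393  0.0067] F [ 2.6 17.1  3. ] axial 17.3 tq [ 3.41 -0.63 -0.06]
19.02 [ 512.75 -160.7    32.39] [-2.3869 -2.0393  0.0068] F [ 2.5 16.1  2.9] axial 16.3 tq [ 3.39 -0.54 -0.  ]
19.07 [ 512.8  -160.7    32.44] [-2.3869 -2.0394  0.0068] F [ 2.9 16.6  3.1] axial 16.8 tq [ 3.43 -0.64  0.02]
```

Request:
drive_tool([
  [[-0.004, -0.03, 0, -0.001, 0, 0, 0.0], [-0.006, -0.036, 0, -0.002, 0, 0, 0.0], [-0.006, -0.04, 0, -0.002, 0, 0, 0.0], [-0.006, -0.04, 0, -0.002, 0, 0, 0.0], [-0.006, -0.04, 0, -0.002, 0, 0, 0.0], [-0.006, -0.04, 0, -0.002, 0, 0, 0.0]],
])

```text
t: 19.82
tcp_pos: [512.8, -160.6, 32.4]
tool_rot: [-2.382, -2.041, -0.003]
wrist_force: [4.0, 18.9, 2.9]
opening: 11.7
```

```bash
python3 st.py
```

```text
19.82 [ 512.78 -160.64   32.44] [-2.3816 -2.0414 -0.0029] F [ 4.  18.9  2.9] axial 19.3 tq [ 3.89 -0.81 -0.07]
19.88 [ 512.77 -160.63   32.44] [-2.3816 -2.0414 -0.0029] F [ 3.1 19.2  3.4] axial 19.5 tq [ 3.9 -0.8 -0.1]
19.93 [ 512.77 -160.63   32.42] [-2.3816 -2.0414 -0.0029] F [ 4.8 20.1  3.2] axial 20.6 tq [ 3.9  -0.77 -0.09]
```

Request:
drive_tool([
  [[-0.003, -0.02, 0, 0, 0, 0, 0.0], [0, 0, 0, 0, 0, 0, 0.0], [0.0005, 0.004, 0, 0, 0, 0, 0.0], [0.001, 0.007, 0, 0, 0, 0, 0.0]],
])

```text
t: 20.42
tcp_pos: [512.9, -160.4, 32.6]
tool_rot: [-2.383, -2.042, -0.001]
wrist_force: [0.2, 1.8, -0.9]
opening: 11.5
```

```bash
python3 st.py
```

```text
20.43 [ 512.91 -160.38   32.56] [-2.3829e+00 -2.0417e+00 -1.1000e-03] F [ 0.2  1.8 -0.9] axial 1.8 tq [ 0.19  0.01 -0.05]
20.48 [ 512.9  -160.38   32.56] [-2.3830e+00 -2.0415e+00 -1.1000e-03] F [-0.3  1.6 -0.6] axial 1.5 tq [ 0.25 -0.01 -0.03]
20.52 [ 512.94 -160.39   32.57] [-2.3830e+00 -2.0415e+00 -1.4000e-03] F [-1.2  0.4 -0.4] axial 0.2 tq [0.17 0.04 0.01]
```

Unloaded. Lift slowly.

Request:
drive_tool([
  [[0, 0.002, 0.01, 0, 0, 0, 0.0], [0, 0.002, 0.03, 0, 0, 0, 0.0], [0, 0.002, 0.06, 0, 0, 0, 0.0], [0, 0.002, 0.1, 0, 0, 0, 0.0], [0, 0.002, 0.14, 0, 0, 0, 0.0]],
])

```text
t: 21.15
tcp_pos: [512.6, -160.2, 53.8]
tool_rot: [-2.383, -2.041, -0.0]
wrist_force: [0.1, 1.0, -4.0]
opening: 11.4
```

```bash
python3 st.py; python3 cap.py s12 side
python3 - <<'E'
import cv2,numpy as np
a=cv2.resize(cv2.imread("pics/s12.png")[180:310,260:400],None,fx=4,fy=4,interpolation=2)
cv2.imwrite("pics/s12z.png",a)
E
```

```text
21.15 [ 512.62 -160.16   53.85] [-2.3829e+00 -2.0412e+00 -4.0000e-04] F [ 0.1  1.  -4. ] axial 1.0 tq [ 0.63 -0.09 -0.03]
21.2 [ 513.23 -160.4    54.75] [-2.3840e+00 -2.0418e+00 -1.6000e-03] F [-0.3  1.6 -3.7] axial 1.5 tq [ 0.89  0.   -0.11]
21.25 [ 513.25 -160.34   54.38] [-2.3838e+00 -2.0419e+00 -1.7000e-03] F [-0.3  1.8 -3.1] axial 1.7 tq [ 0.69 -0.03 -0.06]
{'t': np.float64(21.3), 'joints': array([-0.42,  0.41, -0.31,  0.86,  0.  ,  1.3 ]), 'tcp_pos': array([ 513.14, -160.34,   54.05]), 'tool_rot': array([-2.38, -2.04, -0.  ]), 'wrist_force': array([ 0.36,  1.62, -4.33]), 'torque': array([ 0.65, -0.08,  0.  ]), 'opening': np.float64(11.27)}
```

View pics/s12z.png

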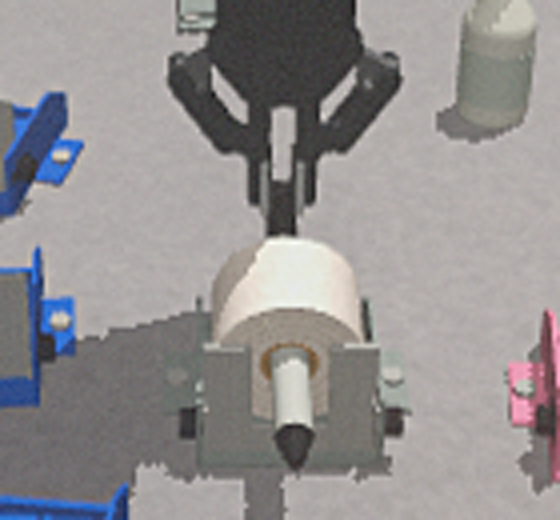

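Request:
drive_tool([
  [[0.002, 0.015, 0, 0, 0, 0, 0.0], [0.002, 0.015, 0.05, 0, 0, 0, 0.0], [0.002, 0.015, 0.15, 0, 0, 0, 0.0], [0.002, 0.015, 0.3, 0, 0, 0, 0.0], [0.002, 0.015, 0.5, 0, 0, 0, 0.0], [0.002, 0.015, 0.7, 0, 0, 0, 0.0], [0.002, 0.015, 0.85, 0, 0, 0, 0.0], [0.002, 0.015, 0.95, 0, 0, 0, 0.0], [0.002, 0.015, 0.95, 0, 0, 0, 0.0], [0.002, 0.015, 0.95, 0, 0, 0, 0.0]],
])

```text
t: 22.55
tcp_pos: [512.9, -157.9, 195.7]
tool_rot: [-2.383, -2.041, -0.0]
wrist_force: [-0.2, 0.8, -4.3]
opening: 11.3
```

```bash
python3 st.py; python3 cap.py s13 side; python3 cap.py t13 top
python3 - <<'E'
import cv2,numpy as np
a=cv2.resize(cv2.imread("pics/s13.png")[100:310,240:420],None,fx=2.8,fy=2.8,interpolation=2)
cv2.imwrite("pics/s13z.png",a)
E
```

```text
22.55 [ 512.92 -157.89  195.72] [-2.3827e+00 -2.0410e+00 -4.0000e-04] F [-0.2  0.8 -4.3] axial 0.7 tq [ 0.32 -0.07 -0.  ]
22.6 [ 512.71 -157.78  195.44] [-2.3823 -2.0406  0.    ] F [ 0.3  0.5 -3.6] axial 0.6 tq [ 0.27 -0.04  0.01]
22.65 [ 512.62 -157.75  195.36] [-2.3821e+00 -2.0405e+00  2.0000e-04] F [ 0.3 -0.1 -3.4] axial -0.1 tq [ 0.33 -0.02  0.06]
{'t': np.float64(22.7), 'joints': array([-0.42,  0.31, -0.07,  1.2 ,  0.  ,  1.31]), 'tcp_pos': array([ 512.7 , -157.76,  195.4 ]), 'tool_rot': array([-2.38, -2.04,  0.  ]), 'wrist_force': array([ 0.55, -0.49, -4.04]), 'torque': array([ 0.32, -0.04, -0.02]), 'opening': np.float64(11.6)}
{'t': np.float64(22.75), 'joints': array([-0.42,  0.31, -0.07,  1.2 ,  0.  ,  1.31]), 'tcp_pos': array([ 512.78, -157.82,  195.55]), 'tool_rot': array([-2.38, -2.04, -0.  ]), 'wrist_force': array([-0.25, -0.53, -3.19]), 'torque': array([ 0.3 , -0.06,  0.03]), 'opening': np.float64(11.09)}
```

View pics/s13z.png

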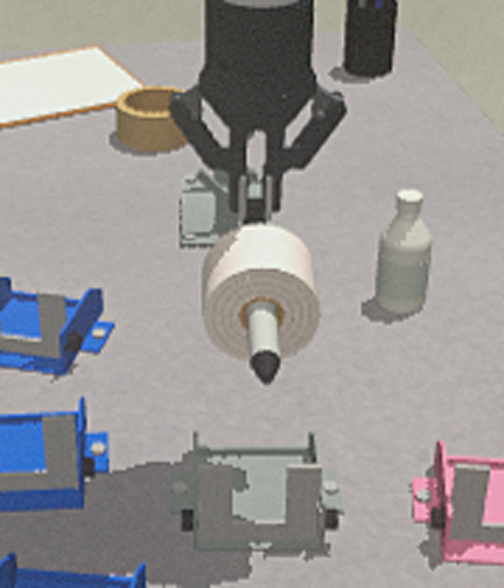

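Request:
drive_tool([
  [[0.02, 0.15, 0.05, 0, 0, 0, 0.0], [0.05, 0.4, 0.05, 0, 0, 0, 0.0], [0.1, 0.7, 0.05, 0, 0, 0, 0.0], [0.13, 1, 0.05, 0, 0, 0, 0.0]],
])

```text
t: 23.25
tcp_pos: [532.4, -6.6, 202.6]
tool_rot: [-2.383, -2.04, 0.0]
wrist_force: [0.8, -0.3, -3.7]
opening: 11.4
```

Request:
drive_tool([
  [[0.05, 0.3, 0, 0, 0, 0, 0.0], [0.1, 0.6, 0, 0, 0, 0, 0.0], [0.13, 1, 0, 0, 0, 0, 0.0]],
])

```text
t: 23.62
tcp_pos: [552.3, 144.3, 202.1]
tool_rot: [-2.385, -2.038, 0.001]
wrist_force: [1.7, 0.9, -3.3]
opening: 11.2
```

Request:
drive_tool([
  [[0.04, 0.3, 0, 0, 0, 0, 0.0], [0.08, 0.6, 0, 0, 0, 0, 0.0], [0.12, 0.9, 0, 0, 0, 0, 0.0], [0.13, 1, 0, 0, 0, 0, 0.0]],
])

```text
t: 24.12
tcp_pos: [571.5, 296.9, 201.1]
tool_rot: [-2.381, -2.041, 0.001]
wrist_force: [-0.0, -0.5, -3.4]
opening: 11.6
```

```bash
python3 st.py
```

```text
24.12 [571.53 296.92 201.07] [-2.3811e+00 -2.0414e+00  1.3000e-03] F [-0.  -0.5 -3.4] axial -0.5 tq [ 0.25 -0.03  0.01]
24.18 [571.47 297.62 201.03] [-2.3802e+00 -2.0412e+00  5.0000e-04] F [ 1.1  1.4 -3.9] axial 1.6 tq [ 0.43 -0.26  0.03]
24.23 [571.51 295.6  201.21] [-2.3822e+00 -2.0407e+00  1.9000e-03] F [ 0.2  0.2 -3.2] axial 0.2 tq [ 0.26 -0.05 -0.03]
```

Request:
drive_tool([
  [[0.03, 0.2, -0.05, 0, 0, -0.002, 0.0], [0.048, 0.296, -0.2, 0, 0, -0.002, 0.0], [0.048, 0.296, -0.4, 0, 0, -0.002, 0.0], [0.048, 0.296, -0.55, 0, 0, -0.002, 0.0], [0.048, 0.296, -0.57, 0, 0, -0.002, 0.0], [0.048, 0.296, -0.57, 0, 0, -0.002, 0.0]],
])

```text
t: 24.98
tcp_pos: [579.1, 339.0, 116.4]
tool_rot: [-2.39, -2.032, 0.002]
wrist_force: [0.1, 0.4, -2.5]
opening: 11.5
```

```bash
python3 st.py; python3 cap.py s14 side; python3 cap.py t14 top; python3 cap.py w14
python3 - <<'E'
import cv2,numpy as np
a=cv2.resize(cv2.imread("pics/s14.png")[100:220,260:380],None,fx=3.3,fy=3.3,interpolation=2)
b=cv2.resize(cv2.imread("pics/t14.png")[150:270,160:280],None,fx=3.3,fy=3.3,interpolation=2)
cv2.imwrite("pics/s14z.png",np.hstack([a,b]))
exec(open("fit2.py").read().split("for n,tag")[0])
for n in("s14","t14"):
    P=np.load(n+"W.npy").reshape(-1,3)
    lx=578.5+(P[:,1]-340)*.161
    k=(P[:,1]>170)&(P[:,1]<214)&(abs(P[:,0]-lx)<14)&(P[:,2]>100)&(P[:,2]<140)
    S=P[k];c,e=cyl(S,555,190,121,10);print(n,"rod@190",len(S),c.round(4),e.round(2),"line x",555.+(-.65))
    k=(P[:,1]>222)&(P[:,1]<268)&(abs(P[:,0]-lx)<45)&(P[:,2]>118)&(P[:,2]<175)
    S=P[k];c,e=cyl(S,562,245,119,40);print(n,"roll@245",len(S),c.round(4),e.round(2))
    k=(abs(P[:,0]-lx)<12)&(P[:,2]>100)&(P[:,2]<140);print(" tip y",np.sort(P[k][:,1])[:6].round(1))
    k=(abs(P[:,0]-lx)<30)&(P[:,2]>150)&(P[:,2]<165)&(P[:,1]<300);print(" roll y range",np.percentile(P[k][:,1],[1,99]).round(1))
W=np.load("w14W.npy")
for v in range(206,372,8):
    print(v,np.nanmedian(W[v,314:324],0).round(1))
E
```

```text
24.98 [579.12 339.04 116.37] [-2.3901e+00 -2.0322e+00  1.6000e-03] F [ 0.1  0.4 -2.5] axial 0.4 tq [ 0.34 -0.04 -0.01]
25.02 [579.58 339.51 117.01] [-2.3900e+00 -2.0326e+00 -5.0000e-04] F [ 0.2 -0.7 -2.6] axial -0.6 tq [ 0.28 -0.08  0.01]
25.07 [579.78 339.82 117.3 ] [-2.3899e+00 -2.0329e+00 -1.7000e-03] F [-0.6  0.9 -2.5] axial 0.8 tq [ 0.34 -0.04  0.04]
{'t': np.float64(25.12), 'joints': array([0.43, 0.62, 0.21, 1.17, 0.  , 2.17]), 'tcp_pos': array([579.79, 340.05, 117.37]), 'tool_rot': array([-2.39, -2.03, -0.  ]), 'wrist_force': array([ 0.3 , -0.67, -3.39]), 'torque': array([ 0.32, -0.05,  0.04]), 'opening': np.float64(11.31)}
{'t': np.float64(25.18), 'joints': array([0.43, 0.62, 0.21, 1.17, 0.  , 2.17]), 'tcp_pos': array([579.69, 340.14, 117.23]), 'tool_rot': array([-2.39, -2.03, -0.  ]), 'wrist_force': array([ 0.17, -0.04, -3.41]), 'torque': array([ 0.32, -0.04, -0.  ]), 'opening': np.float64(11.23)}
{'t': np.float64(25.22), 'joints': array([0.43, 0.62, 0.21, 1.17, 0.  , 2.17]), 'tcp_pos': array([579.51, 340.24, 117.  ]), 'tool_rot': array([-2.39, -2.03, -0.  ]), 'wrist_force':
[... 388 characters left out ...]
76e+02 6.590000e-02] 1.06 line x 554.35
t14 roll@245 534 [5.664626e+02 1.426000e-01 1.224348e+02 6.680000e-02] 1.32
 tip y [-724.5 -722.9 -720.3 -719.8 -719.2 -716.8]
 roll y range [-701.2  278.1]
206 [577.7 325.6   0.8]
214 [584.  362.3 121.2]
222 [583.9 361.7 130.5]
230 [583.8 361.  138.8]
238 [583.3 357.8 140.1]
246 [582.7 353.5 139.5]
254 [582.  349.6 139.8]
262 [581.3 345.4 139.5]
270 [580.6 341.2 139.2]
278 [579.9 336.9 139.2]
286 [579.3 332.5 138.9]
294 [578.4 327.9 138.4]
302 [577.7 323.2 138.2]
310 [577.  318.7 138.4]
318 [576.2 313.7 137.9]
326 [575.3 308.1 136.7]
334 [574.4 302.7 136.1]
342 [573.7 297.8 136.1]
350 [572.8 292.6 136. ]
358 [572.  287.3 135.7]
366 [571.4 284.4 138.2]
```

View pics/s14z.png

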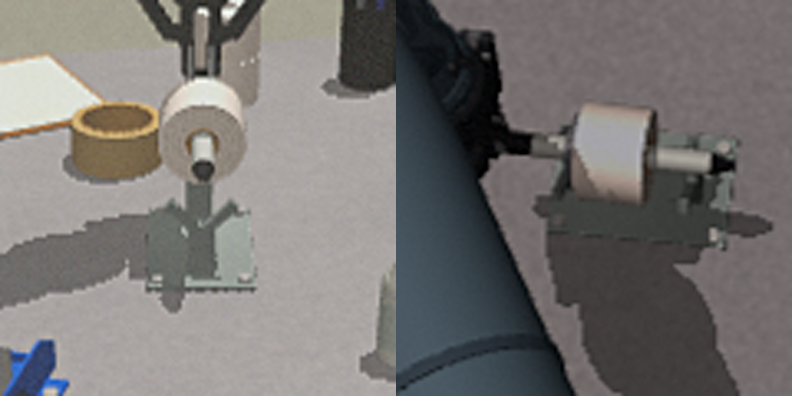

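View pics/w14.png

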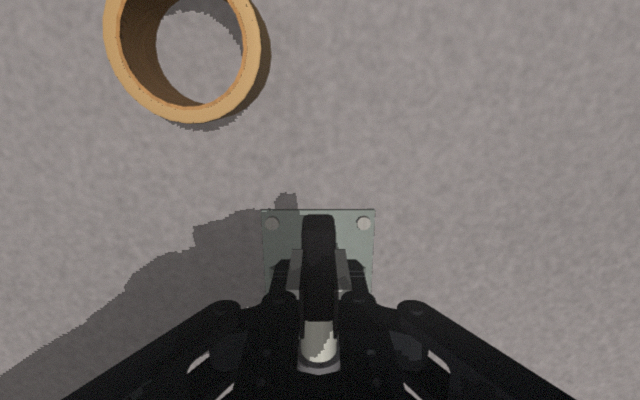

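Request:
drive_tool([
  [[-0.008, 0, 0, -0.007, 0.0011, 0, 0.0], [-0.008, 0, 0, -0.0141, 0.0023, 0, 0.0], [-0.008, 0, 0, -0.0141, 0.0023, 0, 0.0], [-0.008, 0, 0, -0.0141, 0.0023, 0, 0.0]],
])

```text
t: 25.72
tcp_pos: [578.3, 340.4, 116.8]
tool_rot: [2.373, 2.02, -0.052]
wrist_force: [-0.1, -0.2, -3.9]
opening: 11.4
```

```bash
cat > m.py <<'E'
import numpy as np,sys
exec(open("fit2.py").read().split("for n,tag")[0])
t=sys.argv[1];za=float(sys.argv[2])
for n in("s"+t,"t"+t):
    P=np.load(n+"W.npy").reshape(-1,3)
    lx=578.5+(P[:,1]-340)*.161
    k=(P[:,1]>173)&(P[:,1]<214)&(abs(P[:,0]-lx)<14)&(abs(P[:,2]-za)<16)
    if len(sys.argv)>3: k&=(P[:,1]>198)|(P[:,1]<187)
    S=P[k];c,e=cyl(S,555,190,za,10);print(n,"rod@190",len(S),c.round(4),e.round(2))
    k=(P[:,1]>222)&(P[:,1]<268)&(abs(P[:,0]-lx)<45)&(P[:,2]>za-3)&(P[:,2]<za+55)
    S=P[k];c,e=cyl(S,562,245,za-2,40);print(n,"roll@245",len(S),c.round(4),e.round(2))
W=np.load("w"+t+"W.npy")
h=np.array([np.nanmedian(W[v,314:324],0) for v in range(244,312,4)])
print("handle top z@340 & slope",np.polyfit(h[:,1]-340,h[:,2],1).round(3),"x@340",np.polyfit(h[:,1]-340,h[:,0],1).round(3))
E
python3 cap.py s15 side; python3 cap.py t15 top; python3 cap.py w15; python3 m.py 15 127;python3 st.py
```

```text
{'t': np.float64(25.78), 'joints': array([ 0.45,  0.64,  0.26,  1.21, -0.03,  2.18]), 'tcp_pos': array([578.27, 340.26, 116.83]), 'tool_rot': array([ 2.37,  2.02, -0.05]), 'wrist_force': array([ 0.46,  0.17, -4.05]), 'torque': array([ 0.3 , -0.11, -0.01]), 'opening': np.float64(11.19)}
{'t': np.float64(25.82), 'joints': array([ 0.45,  0.64,  0.26,  1.21, -0.03,  2.18]), 'tcp_pos': array([578.3 , 340.19, 116.88]), 'tool_rot': array([ 2.37,  2.02, -0.05]), 'wrist_force': array([-0.06,  0.01, -2.58]), 'torque': array([0.33, 0.01, 0.06]), 'opening': np.float64(11.48)}
{'t': np.float64(25.88), 'joints': array([ 0.45,  0.64,  0.26,  1.21, -0.03,  2.18]), 'tcp_pos': array([578.25, 340.08, 116.87]), 'tool_rot': array([ 2.37,  2.02, -0.05]), 'wrist_force': array([ 0.61,  1.03, -3.09]), 'torque': array([ 0.39, -0.05,  0.01]), 'opening': np.float64(11.54)}
s15 rod@190 40 [ 5.531507e+02  1.715000e-01  1.271705e+02 -3.680000e-02] 0.47
s15 roll@245 196 [5.631501e+02 4.170000e-02 1.253767e+02 1.810000e-02] 1.07
t15 rod@190 119 [5.561313e+02 1.456000e-01 1.276888e+02 3.190000e-02] 1.03
t15 roll@245 536 [5.650267e+02 1.332000e-01 1.264660e+02 1.810000e-02] 1.47
handle top z@340 & slope [1.0000e-03 1.3877e+02] x@340 [1.65000e-01 5.79056e+02]
25.88 [578.25 340.08 116.87] [ 2.3733  2.0196 -0.0523] F [ 0.6  1.  -3.1] axial 1.1 tq [ 0.39 -0.05  0.01]
25.93 [578.28 340.08 116.97] [ 2.3733  2.0196 -0.0521] F [ 0.  -0.  -3.2] axial -0.0 tq [ 0.32 -0.03  0.07]
25.98 [578.29 340.06 116.99] [ 2.3733  2.0195 -0.0521] F [ 0.4 -0.7 -3. ] axial -0.6 tq [ 0.32 -0.05 -0.02]
```

Request:
drive_tool([
  [[-0.004, 0, -0.1, 0, 0, 0, 0.0], [-0.004, 0, -0.2, 0, 0, 0, 0.0], [-0.004, 0, -0.3, 0, 0, 0, 0.0], [-0.004, 0, -0.365, 0, 0, 0, 0.0], [-0.004, 0, -0.365, 0, 0, 0, 0.0], [-0.004, 0, -0.365, 0, 0, 0, 0.0]],
])

```text
t: 26.72
tcp_pos: [578.1, 340.2, 62.7]
tool_rot: [2.373, 2.019, -0.051]
wrist_force: [-0.1, -0.5, -3.1]
opening: 11.4
```

```bash
python3 cap.py s16 side; python3 cap.py t16 top; python3 cap.py w16; python3 m.py 16 72 1;python3 st.py;  python3 - <<'E'
import cv2,numpy as np
a=cv2.resize(cv2.imread("pics/s16.png")[100:220,260:380],None,fx=3.3,fy=3.3,interpolation=2)
b=cv2.resize(cv2.imread("pics/t16.png")[150:270,160:280],None,fx=3.3,fy=3.3,interpolation=2)
cv2.imwrite("pics/s16z.png",np.hstack([a,b]))
E
```

```text
{'t': np.float64(26.78), 'joints': array([ 0.45,  0.67,  0.17,  1.09, -0.03,  2.19]), 'tcp_pos': array([578.28, 340.35,  62.96]), 'tool_rot': array([ 2.37,  2.02, -0.05]), 'wrist_force': array([-0.63, -0.95, -3.53]), 'torque': array([ 0.34, -0.1 ,  0.02]), 'opening': np.float64(11.38)}
{'t': np.float64(26.82), 'joints': array([ 0.45,  0.67,  0.17,  1.09, -0.03,  2.19]), 'tcp_pos': array([578.37, 340.37,  63.1 ]), 'tool_rot': array([ 2.37,  2.02, -0.05]), 'wrist_force': array([-0.54, -0.15, -3.25]), 'torque': array([ 0.33, -0.12, -0.06]), 'opening': np.float64(11.35)}
{'t': np.float64(26.88), 'joints': array([ 0.45,  0.67,  0.17,  1.09, -0.03,  2.19]), 'tcp_pos': array([578.3 , 340.37,  63.08]), 'tool_rot': array([ 2.37,  2.02, -0.05]), 'wrist_force': array([-0.65, -0.57, -2.78]), 'torque': array([ 0.38, -0.09,  0.04]), 'opening': np.float64(11.64)}
s16 rod@190 37 [ 5.532126e+02  2.105000e-01  7.306130e+01 -3.410000e-02] 0.83
s16 roll@245 194 [5.625394e+02 8.770000e-02 7.101920e+01 1.170000e-02] 0.89
t16 rod@190 78 [ 5.552043e+02  1.716000e-01  7.456530e+01 -5.500000e-03] 1.01
t16 roll@245 498 [5.652312e+02 1.184000e-01 7.248030e+01 4.610000e-02] 1.41
handle top z@340 & slope [6.0000e-03 8.4983e+01] x@340 [1.60000e-01 5.79049e+02]
26.88 [578.3  340.37  63.08] [ 2.3731  2.0193 -0.0497] F [-0.7 -0.6 -2.8] axial -0.7 tq [ 0.38 -0.09  0.04]
26.93 [578.24 340.3   62.98] [ 2.3731  2.0192 -0.0499] F [ 0.5  0.3 -3. ] axial 0.4 tq [ 0.39 -0.05  0.02]
26.98 [578.09 340.28  62.84] [ 2.3731  2.0194 -0.0504] F [ 0.7 -0.5 -3.2] axial -0.4 tq [ 0.33 -0.06  0.05]
```

View pics/s16z.png

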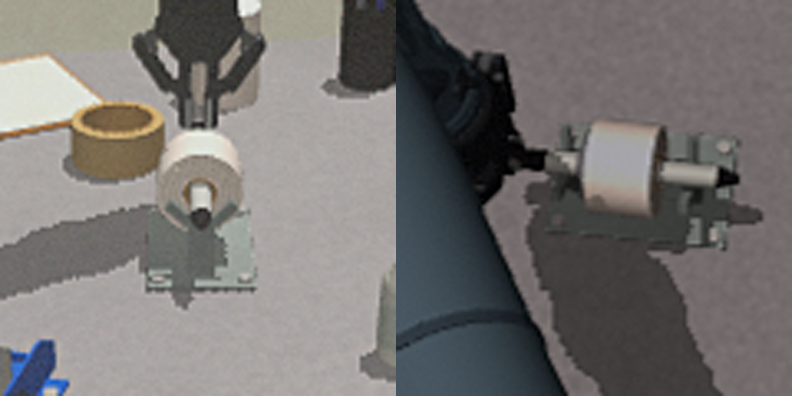

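Request:
drive_tool([
  [[0, 0, -0.02, 0, 0, 0, 0.0], [0, 0, -0.04, 0, 0, 0, 0.0], [0, 0, -0.04, 0, 0, 0, 0.0]],
])

```text
t: 27.35
tcp_pos: [577.7, 340.1, 56.3]
tool_rot: [2.373, 2.02, -0.052]
wrist_force: [1.1, -0.2, -3.0]
opening: 11.2
```

Request:
drive_tool([
  [[0, 0, -0.005, 0, 0, 0, 0.0], [0, 0, -0.01, 0, 0, 0, 0.0], [0, 0, -0.01, 0, 0, 0, 0.0]],
])

```text
t: 27.72
tcp_pos: [578.0, 340.1, 55.0]
tool_rot: [2.373, 2.019, -0.051]
wrist_force: [0.7, 0.8, -2.1]
opening: 11.4
```

```bash
python3 st.py
```

```text
27.73 [578.   340.09  55.02] [ 2.3731  2.0193 -0.0511] F [ 0.7  0.8 -2.1] axial 0.9 tq [ 0.35 -0.12  0.  ]
27.77 [578.01 340.09  55.06] [ 2.3731  2.0193 -0.0511] F [ 2.1  0.6 -2.4] axial 0.9 tq [ 0.31 -0.16  0.02]
27.82 [577.98 340.06  55.01] [ 2.3732  2.0192 -0.0512] F [ 1.1 -0.  -2.9] axial 0.1 tq [ 0.28 -0.19  0.05]
```

Request:
drive_tool([
  [[0, 0, -0.005, 0, 0, 0, 0.0], [0.002, 0, -0.008, 0, 0, 0, 0.0], [0.002, 0, -0.008, 0, 0, 0, 0.0]],
])

```text
t: 28.2
tcp_pos: [578.6, 340.2, 54.1]
tool_rot: [2.373, 2.019, -0.05]
wrist_force: [1.3, -0.8, -0.8]
opening: 11.6
```

```bash
python3 st.py
```

```text
28.2 [578.62 340.17  54.06] [ 2.3729  2.0191 -0.0502] F [ 1.3 -0.8 -0.8] axial -0.5 tq [ 0.25 -0.19  0.07]
28.25 [578.62 340.12  54.07] [ 2.3729  2.019  -0.0502] F [ 1.5  0.3 -0.7] axial 0.5 tq [ 0.25 -0.25  0.1 ]
28.3 [578.61 340.12  54.07] [ 2.3729  2.019  -0.0502] F [ 1.4 -0.7 -0.6] axial -0.4 tq [ 0.25 -0.26  0.06]
```

Load is transferring to the forks. A little more, then look.

Request:
drive_tool([
  [[0.003, 0, -0.006, 0, 0, 0, 0.0], [0.004, 0, -0.01, 0, 0, 0, 0.0], [0.004, 0, -0.01, 0, 0, 0, 0.0]],
])

```text
t: 28.68
tcp_pos: [579.0, 340.4, 53.0]
tool_rot: [2.373, 2.02, -0.05]
wrist_force: [-1.4, 0.5, 2.8]
opening: 11.3
```

```bash
python3 st.py;python3 cap.py s17 side; python3 cap.py t17 top; python3 cap.py w17; python3 m.py 17 65 1;  python3 - <<'E'
import cv2,numpy as np
a=cv2.resize(cv2.imread("pics/s17.png")[100:220,260:380],None,fx=3.3,fy=3.3,interpolation=2)
b=cv2.resize(cv2.imread("pics/t17.png")[150:270,160:280],None,fx=3.3,fy=3.3,interpolation=2)
cv2.imwrite("pics/s17z.png",np.hstack([a,b]))
E
```

```text
28.68 [578.99 340.44  52.98] [ 2.3731  2.0195 -0.0499] F [-1.4  0.5  2.8] axial 0.2 tq [ 0.2   0.39 -0.14]
28.73 [578.95 340.43  52.91] [ 2.3731  2.0196 -0.05  ] F [-1.8  1.1  3.8] axial 0.8 tq [ 0.18  0.48 -0.07]
28.77 [579.   340.43  52.92] [ 2.3731  2.0195 -0.0498] F [-2.   0.7  3.2] axial 0.3 tq [ 0.25  0.51 -0.1 ]
{'t': np.float64(28.82), 'joints': array([ 0.45,  0.68,  0.15,  1.07, -0.03,  2.18]), 'tcp_pos': array([579.03, 340.46,  52.9 ]), 'tool_rot': array([ 2.37,  2.02, -0.05]), 'wrist_force': array([-2.28,  1.86,  3.68]), 'torque': array([ 0.26,  0.45, -0.06]), 'opening': np.float64(11.58)}
{'t': np.float64(28.88), 'joints': array([ 0.45,  0.68,  0.15,  1.07, -0.03,  2.18]), 'tcp_pos': array([579.04, 340.46,  52.85]), 'tool_rot': array([ 2.37,  2.02, -0.05]), 'wrist_force': array([-1.46,  1.92,  2.99]), 'torque': array([ 0.25,  0.47, -0.14]), 'opening': np.float64(11.24)}
{'t': np.float64(28.92), 'joints': array([ 0.45,  0.68,  0.15,  1.07, -0.03,  2.18]), 'tcp_pos': array([579.05, 340.45,  52.84]), 'tool_rot': array([ 2.37,  2.02, -0.05]), 'wrist_force': array([-2.03,  1.91,  4.62]), 'torque': array([ 0.27,  0.54, -0.11]), 'opening': np.float64(11.47)}
s17 rod@190 31 [ 5.540475e+02  2.299000e-01  6.842210e+01 -3.050000e-02] 1.27
s17 roll@245 203 [ 5.639506e+02 -1.860000e-02  6.497900e+01  2.130000e-02] 1.7
t17 rod@190 63 [ 5.557657e+02  1.613000e-01  6.970920e+01 -6.470000e-02] 1.41
t17 roll@245 486 [ 5.655171e+02  1.093000e-01  6.604530e+01 -3.600000e-03] 1.41
handle top z@340 & slope [-4.3000e-02  7.4842e+01] x@340 [1.61000e-01 5.79751e+02]
```

View pics/s17z.png

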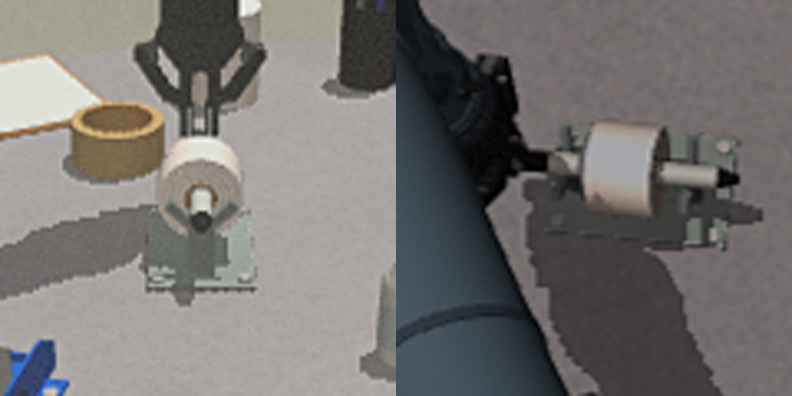

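Request:
drive_tool([
  [[0, 0, 0.005, 0.004, -0.0006, 0, 0.0], [0, 0, 0.008, 0.008, -0.0013, 0, 0.0], [0, 0, 0.01, 0.012, -0.002, 0, 0.0], [0, 0, 0.01, 0.012, -0.002, 0, 0.0]],
])

```text
t: 29.42
tcp_pos: [579.0, 340.5, 54.3]
tool_rot: [-2.392, -2.036, 0.003]
wrist_force: [-2.3, 1.7, 2.3]
opening: 11.6
```

```bash
python3 st.py;python3 cap.py s18 side; python3 cap.py t18 top; python3 cap.py w18; python3 m.py 18 65 1
```

```text
29.43 [579.01 340.54  54.3 ] [-2.3923 -2.0358  0.0033] F [-2.3  1.7  2.3] axial 1.3 tq [ 0.47  0.37 -0.02]
29.48 [578.99 340.51  54.28] [ 2.3925  2.0361 -0.0038] F [-2.6  1.1  1.9] axial 0.7 tq [ 0.46  0.37 -0.02]
29.52 [579.01 340.51  54.31] [ 2.3922  2.036  -0.0041] F [-1.5  1.8  2.5] axial 1.6 tq [ 0.43  0.38 -0.03]
{'t': np.float64(29.58), 'joints': array([ 0.44,  0.66,  0.12,  1.03, -0.  ,  2.17]), 'tcp_pos': array([578.98, 340.52,  54.27]), 'tool_rot': array([ 2.39,  2.04, -0.  ]), 'wrist_force': array([-2.23,  1.7 ,  2.33]), 'torque': array([ 0.43,  0.4 , -0.05]), 'opening': np.float64(11.69)}
{'t': np.float64(29.62), 'joints': array([ 0.44,  0.66,  0.12,  1.03, -0.  ,  2.17]), 'tcp_pos': array([579.01, 340.52,  54.3 ]), 'tool_rot': array([ 2.39,  2.04, -0.  ]), 'wrist_force': array([-1.88,  1.34,  2.33]), 'torque': array([ 0.34,  0.38, -0.02]), 'opening': np.float64(11.74)}
{'t': np.float64(29.68), 'joints': array([ 0.44,  0.66,  0.12,  1.03, -0.  ,  2.17]), 'tcp_pos': array([579.  , 340.52,  54.28]), 'tool_rot': array([ 2.39,  2.04, -0.  ]), 'wrist_force': array([-2.17,  1.23,  2.75]), 'torque': array([ 0.37,  0.39, -0.03]), 'opening': np.float64(11.52)}
s18 rod@190 40 [5.552291e+02 2.516000e-01 6.497050e+01 2.290000e-02] 1.45
s18 roll@245 184 [5.629118e+02 8.770000e-02 6.308170e+01 2.520000e-02] 0.8
t18 rod@190 84 [5.560712e+02 1.376000e-01 6.635730e+01 2.800000e-03] 1.3
t18 roll@245 477 [5.65677e+02 1.30200e-01 6.41432e+01 5.40000e-03] 1.2
handle top z@340 & slope [-6.0000e-03  7.6208e+01] x@340 [1.59000e-01 5.79658e+02]
```

Request:
drive_tool([
  [[-0.004, 0, 0, 0, 0, 0, 0.0], [-0.004, 0, 0.003, 0, 0, 0, 0.0]],
], grip_force=40)

```text
t: 29.92
tcp_pos: [578.8, 340.4, 54.5]
tool_rot: [2.391, 2.036, -0.004]
wrist_force: [0.5, 1.4, -0.7]
opening: 11.5
```

Request:
drive_tool([
  [[0, 0, 0, 0, 0, 0, 0.15], [0, 0, 0, 0, 0, 0, 0.2], [0, 0, 0, 0, 0, 0, 0.25], [0, 0, 0, 0, 0, 0, 0.35], [0, 0, 0, 0, 0, 0, 0.45], [0, 0, 0, 0, 0, 0, 0.45]],
], grip_force=20)

```text
t: 30.68
tcp_pos: [578.8, 340.4, 54.6]
tool_rot: [2.391, 2.035, -0.004]
wrist_force: [-1.0, 0.6, -0.3]
opening: 38.0
```

```bash
python3 st.py;python3 cap.py s19 side; python3 cap.py t19 top; python3 cap.py w19; python3 m.py 19 65 1
python3 - <<'E'
import cv2,numpy as np
a=cv2.resize(cv2.imread("pics/s19.png")[100:220,260:380],None,fx=3.3,fy=3.3,interpolation=2)
b=cv2.resize(cv2.imread("pics/w19.png")[200:400,220:420],None,fx=1.98,fy=1.98,interpolation=2)
cv2.imwrite("pics/s19z.png",np.hstack([a,b]))
E
```

```text
30.68 [578.8  340.35  54.56] [ 2.3914  2.0355 -0.0042] F [-1.   0.6 -0.3] axial 0.4 tq [-0.01 -0.04 -0.01]
30.73 [578.78 340.4   54.55] [ 2.3914  2.0356 -0.0041] F [-0.   0.4  0.1] axial 0.4 tq [ 0.05 -0.05 -0.03]
30.77 [578.8  340.41  54.57] [ 2.3915  2.0355 -0.0041] F [-0.6  0.  -0.3] axial -0.1 tq [ 0.02  0.05 -0.04]
{'t': np.float64(30.82), 'joints': array([ 0.44,  0.65,  0.11,  1.03, -0.  ,  2.17]), 'tcp_pos': array([578.77, 340.38,  54.55]), 'tool_rot': array([ 2.39,  2.04, -0.  ]), 'wrist_force': array([-0.33,  0.36,  0.45]), 'torque': array([ 0.01, -0.05,  0.02]), 'opening': np.float64(38.06)}
{'t': np.float64(30.88), 'joints': array([ 0.44,  0.65,  0.11,  1.03, -0.  ,  2.17]), 'tcp_pos': array([578.76, 340.41,  54.53]), 'tool_rot': array([ 2.39,  2.04, -0.  ]), 'wrist_force': array([ 0.19, -0.07, -0.07]), 'torque': array([-0.02,  0.02,  0.03]), 'opening': np.float64(38.47)}
{'t': np.float64(30.92), 'joints': array([ 0.44,  0.65,  0.11,  1.03, -0.  ,  2.17]), 'tcp_pos': array([578.76, 340.41,  54.55]), 'tool_rot': array([ 2.39,  2.04, -0.  ]), 'wrist_force': array([-0.22,  0.31, -1.08]), 'torque': array([0.05, 0.  , 0.06]), 'opening': np.float64(38.34)}
s19 rod@190 32 [5.544875e+02 1.472000e-01 6.435280e+01 2.140000e-02] 0.66
s19 roll@245 182 [5.634156e+02 7.740000e-02 6.311980e+01 1.210000e-02] 1.0
t19 rod@190 78 [ 5.565699e+02  1.955000e-01  6.539180e+01 -2.690000e-02] 1.02
t19 roll@245 482 [5.656527e+02 1.307000e-01 6.376790e+01 1.000000e-04] 1.38
handle top z@340 & slope [5.0000e-03 7.6447e+01] x@340 [1.61000e-01 5.79449e+02]
```

View pics/s19z.png

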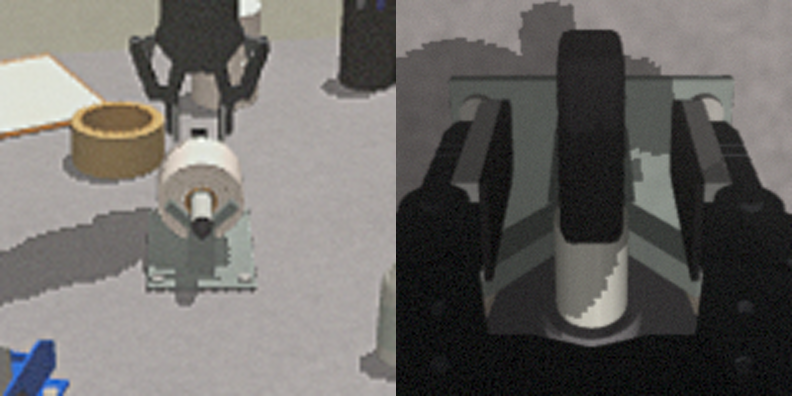

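Request:
drive_tool([
  [[0, 0, 0.05, 0, 0, 0, 0.5], [0, 0, 0.2, 0, 0, 0, 0.5], [0, 0, 0.5, 0, 0, 0, 0.5], [0, 0, 0.8, 0, 0, 0, 0.5], [0, 0, 1, 0, 0, 0, 0.5], [0, 0, 1, 0, 0, 0, 0.5]],
])

```text
t: 31.68
tcp_pos: [580.7, 341.4, 208.6]
tool_rot: [2.39, 2.034, 0.007]
wrist_force: [0.2, 0.0, -1.1]
opening: 42.7
```

Request:
drive_tool([
  [[-0.3, -0.1, 0.1, 0, 0, 0, 0.5], [-0.6, -0.1, 0.1, 0, 0, 0, 0.5], [-1, -0.1, 0.1, 0, 0, 0, 0.5], [-1, -0.1, 0.1, 0, 0, 0, 0.5]],
])

```text
t: 32.17
tcp_pos: [424.2, 324.5, 221.1]
tool_rot: [2.388, 2.039, -0.006]
wrist_force: [1.0, 0.0, 0.2]
opening: 42.7
```

```bash
python3 st.py;python3 cap.py s20 side; python3 cap.py t20 top; python3 cap.py w20
python3 - <<'E'
import cv2,numpy as np
a=cv2.resize(cv2.imread("pics/s20.png")[100:220,260:380],None,fx=3.3,fy=3.3,interpolation=2)
b=cv2.resize(cv2.imread("pics/t20.png")[150:270,160:280],None,fx=3.3,fy=3.3,interpolation=2)
cv2.imwrite("pics/s20z.png",np.hstack([a,b]))
exec(open("fit2.py").read().split("for n,tag")[0])
P=np.load("t20W.npy").reshape(-1,3);lx=578.5+(P[:,1]-340)*.161
k=(abs(P[:,0]-lx)<6)&(P[:,2]>58)&(P[:,1]>130)&(P[:,1]<380)
Q=P[k];print("y range",Q[:,1].min(),Q[:,1].max())
for y in range(150,370,6):
    q=Q[(Q[:,1]>=y)&(Q[:,1]<y+6)]
    if len(q):print(y+3,len(q),np.median(q[:,2]).round(1),end="; ")
k=(P[:,1]>205)&(P[:,1]<214)|(P[:,1]>172)&(P[:,1]<187)|(P[:,1]>318)&(P[:,1]<362)
k&=(abs(P[:,0]-lx)<12)&(P[:,2]>62)&(P[:,2]<85);S=P[k];p=np.polyfit(S[:,1],S[:,0],1);print("\naxis",p,np.polyval(p,[190,340]),"orig top",.16368*np.array([190,340])+523.68, "z slope",np.polyfit(S[:,1],S[:,2],1))
E
```

```text
32.17 [424.22 324.55 221.15] [ 2.3884  2.0391 -0.006 ] F [1.  0.  0.2] axial 0.2 tq [ 0.01 -0.03 -0.03]
32.23 [427.55 325.5  222.11] [2.3885e+00 2.0370e+00 7.0000e-04] F [0.4 0.5 0.3] axial 0.5 tq [ 0.03 -0.04  0.03]
32.27 [429.76 326.1  222.75] [2.389  2.0354 0.0049] F [0.1 0.2 0.1] axial 0.2 tq [ 0.01 -0.01  0.03]
{'t': np.float64(32.33), 'joints': array([ 0.53,  0.3 , -0.01,  1.26, -0.  ,  2.26]), 'tcp_pos': array([431.08, 326.41, 223.15]), 'tool_rot': array([2.39, 2.03, 0.01]), 'wrist_force': array([0.18, 0.15, 0.11]), 'torque': array([ 0.08, -0.06,  0.  ]), 'opening': np.float64(42.48)}
{'t': np.float64(32.38), 'joints': array([ 0.53,  0.3 , -0.01,  1.26, -0.  ,  2.26]), 'tcp_pos': array([431.78, 326.55, 223.34]), 'tool_rot': array([2.39, 2.03, 0.01]), 'wrist_force': array([ 0.61,  0.94, -0.37]), 'torque': array([-0.01,  0.03,  0.02]), 'opening': np.float64(42.64)}
{'t': np.float64(32.42), 'joints': array([ 0.53,  0.3 , -0.01,  1.26, -0.  ,  2.26]), 'tcp_pos': array([432.11, 326.6 , 223.43]), 'tool_rot': array([2.39, 2.03, 0.01]), 'wrist_force': array([-0.21,  0.78,  0.04]), 'torque': array([ 0.01, -0.05,  0.02]), 'opening': np.float64(42.98)}
y range 152.53104501006598 364.2538557631652
153 4 70.2; 159 6 69.9; 165 9 71.9; 171 11 71.8; 177 10 73.9; 183 9 73.3; 189 9 73.9; 195 9 75.8; 201 11 74.6; 207 9 75.0; 213 11 73.2; 219 18 82.1; 225 8 103.4; 231 8 104.3; 237 11 103.0; 243 9 104.0; 249 10 102.9; 255 7 103.5; 261 10 104.0; 267 10 104.9; 273 8 103.1; 279 8 95.2; 285 4 78.6; 291 8 72.7; 297 9 73.8; 303 9 74.9; 309 8 76.4; 315 11 76.4; 321 10 75.4; 327 9 77.0; 333 10 74.2; 339 9 74.2; 345 9 76.7; 351 10 76.3; 357 10 77.4; 363 9 74.3; 
axis [1.56618099e-01 5.25838129e+02] [555.5955676  579.08828238] orig top [554.7792 579.3312] z slope [1.08020895e-02 7.11187669e+01]
```

View pics/s20z.png

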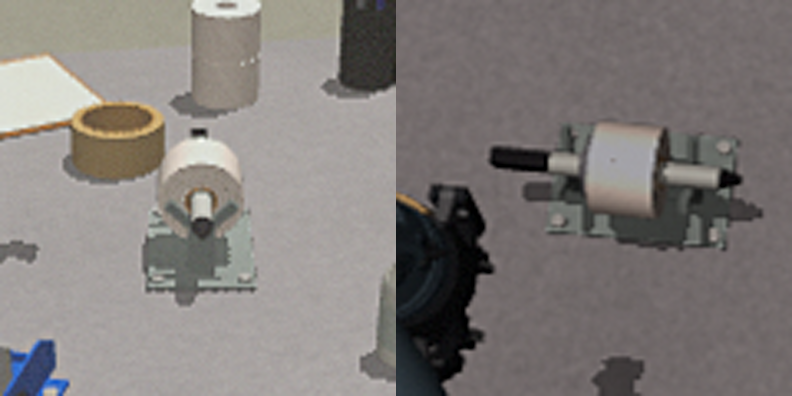

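View pics/w20.png

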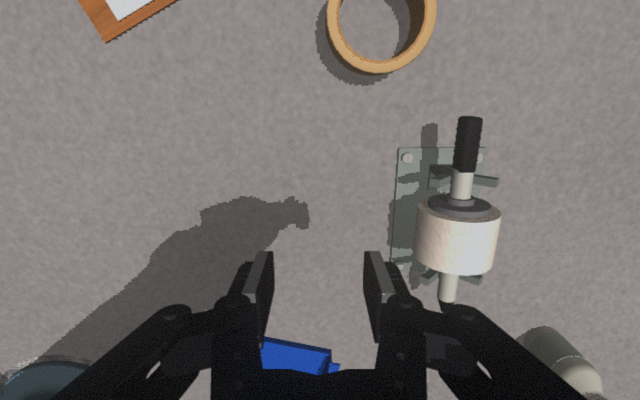

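Run:
```python
import cv2,numpy as np
a=cv2.imread("pics/w20.png")[180:290,400:520];cv2.imwrite("pics/w20z.png",cv2.resize(a,None,fx=5,fy=5,interpolation=2))
P=np.load("w20W.npy").reshape(-1,3)
u=np.array([.159,.987])
al=(P[:,0]-568)*u[0]+(P[:,1]-276)*u[1];la=(P[:,0]-568)*u[1]-(P[:,1]-276)*u[0]
k=(abs(la)<35)&(P[:,2]>85)&(P[:,2]<115)&(abs(al)<90)
for a in range(-66,16,2):
    q=P[k&(al>=a)&(al<a+2)]
    if len(q):print(a,len(q),q[:,2].max().round(1),end="; ")
```

```text
-60 29 103.7; -58 109 105.0; -56 120 105.5; -54 120 105.2; -52 123 104.7; -50 128 104.9; -48 123 105.0; -46 121 105.3; -44 126 104.9; -42 126 104.9; -40 127 105.7; -38 130 104.7; -36 125 105.4; -34 126 104.6; -32 142 105.6; -30 122 105.5; -28 136 105.3; -26 133 105.3; -24 137 104.9; -22 131 105.3; -20 128 105.2; -18 137 105.3; -16 136 105.3; -14 141 105.1; -12 138 105.5; -10 137 105.7; -8 136 105.1; -6 174 105.9; -4 322 105.3; -2 91 96.5; 0 87 95.9; 2 171 95.8;
```

View pics/w20z.png

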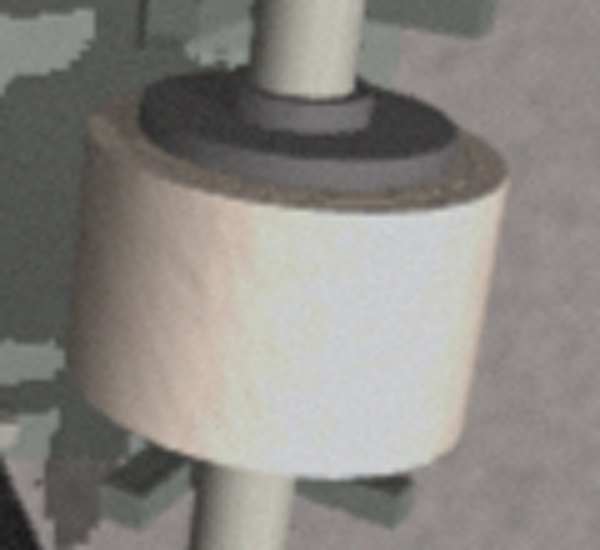

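```bash
python3 -c "
from cell import r
print(r.hand_in())"
```

```text
the job is handed in; nothing more can be done
None
```

I finished the job and handed it in at about 32 s of the 67 s allowed; the hand-in gives no verdict.

- **Push:** I took the spindle out of the forks, pushed it tip first through the roll's core and pressed it against the end stop. The wrist force along the axis was 19–20 N for about 0.5 s. Sliding over the springs took about 3 N, so the disc pressed on the roll with roughly 16–17 N.
- **Carry:** I lifted the roll out of the rest on the spindle. With the roll's weight the tip sagged by about 0.045 rad in the grip, and I tilted it back level before lowering.
- **Placing:** The spindle first touched down tip-high by about 3–4 mm. I corrected that before releasing. Wrist readings put at most about 8 N on the forks.

**Last checks:**
- The spindle lies in both forks the same way round. Its ends are within 1 mm of where they were, and its axis is within about 1 mm and 0.4° of the first measurement.
- The roll sits flush against the disc, with no gap visible in the last wrist picture.
- The gripper is open and clear of everything.
- Different cameras disagreed by up to 2 mm, which is within their stated calibration.
- I did not re-measure where the carton, tape and bottle are; the arm stayed well away from all three.

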